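# Gauge the bearing bores of a clock frame

## Robot

A 6-joint arm with a two-finger parallel gripper is mounted at the origin on the work surface. World frame = base frame: x ahead of the robot, y to its left, z up, the work surface at z = 0. Lengths are in m, angles in degrees, forces in N, time in s.
With the tool pointing down it reaches from about 0.4 to 0.825 m from the base axis. Payload 7 kg.
Tool frame: the origin (TCP) lies midway between the tips of the shut fingers; the grasp point (between the pads) lies ctrl.tcp_to_grasp behind it (ctrl.tcp_to_grasp is the distance from the TCP to the grasp point, in m); y points along the fingers, z is the direction in which the jaws open and shut, and the axes are right-handed (so a half turn about y gives the same grasp; the last joint's range is limited). The gripper opens to 88 mm and grips with 3 to 60 N. Pads are 19 mm wide; open, the fingers measure 130 mm over their backs; the gripper's body (78 mm by 193 mm) begins 47 mm behind the grasp point.
Start: joints at [-47.779, 20.546, 0.682, 0, -70.136, -16.507], TCP at [0.293, -0.608, 0.227] pointing down, gripper open.
Joint ranges: [-176.03, 176.03], [-82.01, 121.73], [-58.28, 71.71], [-173.87, 95.51], [-174.79, -0.11], [-173.66, 173.66]. Speed limits (degrees/s): [136.94, 136.94, 172.46, 180, 180, 180].

## Interface

Orientations are given as [roll, pitch, yaw] about the fixed x, y, z axes, in that order (R = Rz(yaw) Ry(pitch) Rx(roll)).
In Python, from plant import ctrl, snapshot, silhouettes gives the robot as it stands.
- The arm moves only by the shell command python3 -m pendant 'ROWS'. ROWS is JSON, a list that holds one entry, the list of rows, each a list of 7 numbers: the shift along the tool's x, y, z in cm, then the turn, a rotation vector about the tool's x, y, z in degrees, then the opening, from 0 (shut) to 1 (fully open). In form: [[[x, y, z, rx, ry, rz, hand], ...]]. A call has 1 to 12 rows; each row shifts and turns the commanded pose from where the row before left it, along the tool's axes as they then stand; what a row does not reach is not made up. A row lasts 1/12 s, in which the tool goes at most 41.7 mm and 7.16 degrees, less where a joint would pass 70% of its speed; a pose out of reach is approached as far as the arm can. A call with a gripper value outside its range is refused whole. The fingers move at their own pace and stop on an object; the grip force is fixed at half the most. Time passes only in rows, so rows that do not move let the fingers close. It gives the time, the measured TCP pose, the force and the opening at its end, in the units of the state.
- ctrl.get_obs(): the state, without advancing time (a new reading comes with each control period).
- snapshot(name): name is "side" or "top"; returns a dict with "image" (384x512x3 uint8, red, green, blue), "camera_matrix" (3x3 intrinsics, pixels), "eye" and "orientation" of the camera in the world. Camera axes: x right, y down, z forward; pixel columns grow to the right and rows downward; lengths in m; the calibration is good to about 2 mm. A picture is of the moment at which its call begins. There is no depth.
- ctrl.close_job(): hands the job in, once; it reports no verdict.
Trained networks look in a picture, given as the dict that the camera call returned (one of the last four; its "shot" number tells which), for a name from the list of things; names that differ only in an ending like _2 or _b are one class to them, and where a whole thing is asked for, a point or a joint stands for the part that bears it (a point fixed in the world has none). Each returns a list of dicts, best first, with "confidence" (0 to 1); they miss things now and then, are a little off and sometimes report something else, mostly with a low value. They report only what shows in the picture. A call takes as long as a camera call. They do not tell look-alikes from the thing itself.
- silhouettes(picture, thing): "mask" (384x512 bool, what is visible of it) and "bbox" ([left, top, width, height] in pixels, round what is visible of it).
The state is a dict: "clock": time; "joint_pos": joint angles; "qvel": joint speeds; "tau": joint torques, N m; "tool_pos": TCP position; "orientation": TCP orientation; "force": force on the tool from outside, world axes, zero at the start; "moment": the same for the moment, N m; "opening": finger opening in m.
Only numpy, scipy, OpenCV 4.12 (cv2) and the standard library are available. Lean on these libraries where they do the work, as an engineer would, in place of code of your own. Each camera call takes 0.05 s, during which the arm holds its last target.

## Task

Each bearing block on the bench has a transit pin through its bore, kept by a spring clip (one clip may be out and gone already): pull the clips and pins out and put them in the black tray. Then check each bore with the plug gauge, the brass block first and then the blue one: push the green go end fully home, take it out, and then press the red no-go end gently and squarely against either mouth of the same bore for a moment, to confirm that it does not enter. Lay the gauge back on the green mat, and leave the other things on the bench alone.

Things in the scene. Friction and masses are not known exactly. Their poses are not given: they have to be found in the camera images.
- brass_block: brass-coloured bearing block, bolted down. Upright body 44 (x) x 36 (y) x 82 mm high on a foot plate 80 x 64 x 10 mm; origin under its centre, z up. A 22 mm through bore runs along its y axis, 60 mm above the origin.
- brass_block_bore (a point): middle of the bore, on its axis; frame as the block's
- brass_block_left (a point): centre of the bore's mouth on the block's +y face, 18 mm from the bore's middle. Below it a ledge 30 mm wide, its top 41 mm above the bench, sticks out 10 mm; the pin's flange stands on it
- brass_block_right (a point): centre of the bore's mouth on the block's -y face
- brass_pin: steel transit pin in the brass block's bore, 120 g, 120 mm along its y axis, shank 19 mm diameter. Origin on its axis (in place: at the bore's middle, 1 mm low, axes as the block's). Black flange 36 x 36 mm at y = 19 to 27 mm; orange grip beyond. Tail ends at y = -59 mm, with a 5.5 mm cross hole along x at y = -48 mm. Once unclipped it slides out to +y, clear after 80 mm.
- brass_pin_grip (a point): middle of the pin's orange grip bar, 44 mm along +y from the pin's origin: the bar is 16 mm wide (x), 34 mm long (y), 28 mm high (z)
- brass_clip: brass-coloured R-shaped spring clip, 26 g, in the brass pin's cross hole (it may be absent). Origin at the centre of its coil, 25 mm across, 10 mm thick along its y (pinch it there). Two 4 mm wires run from it to x = +56 mm: a straight leg 8 mm below the origin, through the hole, and a sprung arm above it, its bump beyond the pin.
- brass_clip_leg (a point): tip of the clip's straight leg, at x = 54, z = -8 mm from the clip's origin. In place the coil stands 34 mm to the -x side of the pin's axis, 66 mm above the bench, axes as the block's but drooping up to 0.15 rad. Pull it 60 mm to its -x to free it; the spring gives way at a few newtons
- blue_block: blue-painted bearing block, bolted down. Upright body 44 (x) x 36 (y) x 82 mm high on a foot plate 80 x 64 x 10 mm; origin under its centre, z up. A 22 mm through bore runs along its y axis, 60 mm above the origin.
- blue_block_bore (a point): middle of the bore, on its axis; frame as the block's
- blue_block_left (a point): centre of the bore's mouth on the block's +y face, 18 mm from the bore's middle. Below it a ledge 30 mm wide, its top 41 mm above the bench, sticks out 10 mm; the pin's flange stands on it
- blue_block_right (a point): centre of the bore's mouth on the block's -y face
- blue_pin: steel transit pin in the blue block's bore, 120 g, 120 mm along its y axis, shank 19 mm diameter. Origin on its axis (in place: at the bore's middle, 1 mm low, axes as the block's). Black flange 36 x 36 mm at y = 19 to 27 mm; orange grip beyond. Tail ends at y = -59 mm, with a 5.5 mm cross hole along x at y = -48 mm. Once unclipped it slides out to +y, clear after 80 mm.
- blue_pin_grip (a point): middle of the pin's orange grip bar, 44 mm along +y from the pin's origin: the bar is 16 mm wide (x), 34 mm long (y), 28 mm high (z)
- blue_clip: brass-coloured R-shaped spring clip, 26 g, in the blue pin's cross hole (it may be absent). Origin at the centre of its coil, 25 mm across, 10 mm thick along its y (pinch it there). Two 4 mm wires run from it to x = +56 mm: a straight leg 8 mm below the origin, through the hole, and a sprung arm above it, its bump beyond the pin.
- blue_clip_leg (a point): tip of the clip's straight leg, at x = 54, z = -8 mm from the clip's origin. In place the coil stands 34 mm to the -x side of the pin's axis, 66 mm above the bench, axes as the block's but drooping up to 0.15 rad. Pull it 60 mm to its -x to free it; the spring gives way at a few newtons
- gauge: double-ended plug gauge, 250 g, 124 mm long, lying on the green mat. Origin at the centre of its square aluminium handle, 28 x 28 x 70 mm along its x. Go end at +x (green band): 19.5 mm diameter, 36 mm long, last 5 mm tapered to 14 mm. No-go end at -x (red band): 25 mm diameter, 18 mm long. With the go end fully home, from either side, the handle's end meets the block's face.
- gauge_go (a point): middle of the go end's length, on the axis, 53 mm from the gauge's origin; at the bore's middle when fully home
- gauge_nogo (a point): centre of the no-go end's face, 53 mm from the gauge's origin
- mat: green mat on the bench, 170 (x) x 190 (y) x 2 mm thick, fixed; origin under its centre
- tray: black open tray, 170 (x) x 200 (y) mm outside, walls 4 mm thick and 30 mm high, floor about 4 mm, fixed; origin under its centre
- screwdriver: small screwdriver, 150 mm, bystander: leave alone
- oil: small oil bottle, 32 mm across, 60 mm high, bystander: leave alone
- loupe: black eye loupe, 34 mm across, 30 mm high, bystander: leave alone
There are look-alikes about, which are no part of the job. Of the things that look like the blue_block, take the one that is farthest to the robot's left at the start.

How it is judged (in metres and radians):
On the way, in this order (a step that is already met when the one before it is completed fails the run):
1. brass block: the gauge's go end is in the bore right up to the handle's shoulder (within 4 mm) (distance between gauge_go and brass_block_bore below 0.004 m and angle between the x axis of gauge and the y axis of brass_block, either way round below 0.12 rad), for 0.2 s.
2. brass block: the no-go end, in line with the bore and centred on either mouth within 5 mm, is pressed on it with 1 to 40 N and does not enter ((distance between gauge_nogo and brass_block_left below 0.005 m or distance between gauge_nogo and brass_block_right below 0.005 m) and angle between the x axis of gauge and the y axis of brass_block, either way round below 0.12 rad and contact force between gauge and brass_block between 1 and 40 N), for 0.1 s.
3. blue block: the gauge's go end is in the bore right up to the handle's shoulder (within 4 mm) (distance between gauge_go and blue_block_bore below 0.004 m and angle between the x axis of gauge and the y axis of blue_block, either way round below 0.12 rad), for 0.2 s.
4. blue block: the no-go end, in line with the bore and centred on either mouth within 5 mm, is pressed on it with 1 to 40 N and does not enter ((distance between gauge_nogo and blue_block_left below 0.005 m or distance between gauge_nogo and blue_block_right below 0.005 m) and angle between the x axis of gauge and the y axis of blue_block, either way round below 0.12 rad and contact force between gauge and blue_block between 1 and 40 N), for 0.1 s.
At the end, for the whole second after the job is handed in: Every clip and pin present lies at rest in the black tray (its origin within the walls and less than 50 mm above the bench); the gauge lies at rest on the green mat, its centre over the mat (x of brass_clip in the frame of tray between -0.081 and 0.081 m and y of brass_clip in the frame of tray between -0.096 and 0.096 m and z of brass_clip in the frame of tray between 0.002 and 0.05 m and linear speed of each of brass_clip, brass_pin, blue_clip, blue_pin, gauge below 0.02 m/s and x of brass_pin in the frame of tray between -0.081 and 0.081 m and y of brass_pin in the frame of tray between -0.096 and 0.096 m and z of brass_pin in the frame of tray between 0.002 and 0.05 m and x of blue_clip in the frame of tray between -0.081 and 0.081 m and y of blue_clip in the frame of tray between -0.096 and 0.096 m and z of blue_clip in the frame of tray between 0.002 and 0.05 m and x of blue_pin in the frame of tray between -0.081 and 0.081 m and y of blue_pin in the frame of tray between -0.096 and 0.096 m and z of blue_pin in the frame of tray between 0.002 and 0.05 m and x of gauge in the frame of mat between -0.085 and 0.085 m and y of gauge in the frame of mat between -0.095 and 0.095 m and z of gauge in the frame of mat between 0.01 and 0.025 m); the robot touches nothing.
It fails at once if the screwdriver is shifted by more than 30 mm (distance of screwdriver from where it was at the start of the episode above 0.03 m).
It fails at once if the oil bottle is shifted by more than 30 mm (distance of oil from where it was at the start of the episode above 0.03 m).
It fails at once if the eye loupe is shifted by more than 30 mm (distance of loupe from where it was at the start of the episode above 0.03 m).
Of brass_clip, blue_clip only 1 to 2 are there at a start; the rules pass over those that are not, and their reading is None.
At some moment in a run one of gauge may be knocked a few centimetres aside while the robot is not near it.
Once in a run the grip may slacken for a moment while it holds something.
It also fails if it takes over 208 s, if anything falls off the work surface, if the arm or the gripper's body presses on something with over 40 N, if the wrist force passes 120 N, or if a joint passes its speed limit or range.

## Working session

There is one attempt and no reset: what is moved stays moved. The work goes in short steps, Python scripts to look and compute and a shell command to move; the robot and the scene stay as the last step left them, time stands still between calls to the robot, and variables do not carry over. Pictures are saved under pics/ and viewed, and the job is handed in when it is done.

```bash
ls -la; mkdir -p pics; python3 - <<'E'
from plant import ctrl, snapshot, silhouettes
import cv2
print(ctrl.get_obs(), ctrl.tcp_to_grasp)
for n in ("top","side"):
    s=snapshot(n); print(n,s["camera_matrix"],s["eye"],s["orientation"],s["shot"])
    cv2.imwrite(f"pics/{n}0.png",s["image"][:,:,::-1])
E
```

```text
total 12
drwxr-xr-x  3 agent agent 4096 Dec  7 14:45 .
drwxr-xr-x 23 root  root  4096 Dec  7 14:45 ..
drwxr-xr-x  2 agent agent 4096 Dec  7 14:45 pics
{'clock': 0.0, 'joint_pos': array([-4.77783128e+01,  2.05911642e+01,  6.33920479e-01, -1.93421488e-02,
       -7.01345490e+01, -1.65065962e+01]), 'qvel': array([-0.02622156,  0.0118074 , -0.00933059,  0.134847  , -0.04041416,
       -0.0811095 ]), 'tau': array([ 1.93058106e-03, -5.82721531e+01,  2.93064827e+01,  6.99710637e+00,
        7.12580950e-03, -1.54967652e-04]), 'tool_pos': array([ 0.29264313, -0.60773265,  0.22562929]), 'orientation': array([-8.99068237e+01,  8.64965094e-03,  2.57085108e+01]), 'force': array([-0.1339063 , -0.2089246 ,  0.17847309]), 'moment': array([-0.00712857, -0.00310983,  0.00301803]), 'opening': 0.08737518124904181} 0.0188
top [[389.93625748   0.         256.23228095]
 [  0.         389.93625748 194.04659476]
 [  0.           0.           1.        ]] [ 0.3971453  -0.02743308  1.12641966] [-168.55394147   -0.28018883  -89.03801747] 1
side [[414.55006481   0.         261.52500195]
 [  0.         414.55006481 191.11461282]
 [  0.           0.           1.        ]] [0.4405897  0.80292992 0.62915543] [-123.88658524   -1.00689756 -166.6080121 ] 2
```

View pics/top0.png

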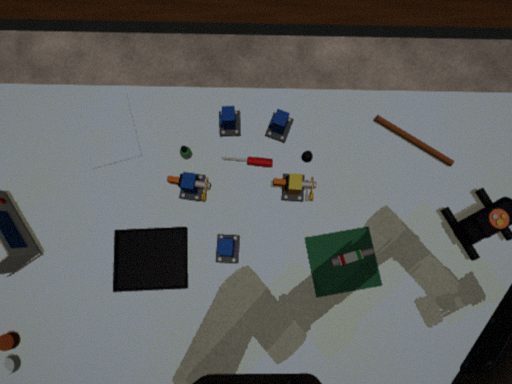

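View pics/side0.png

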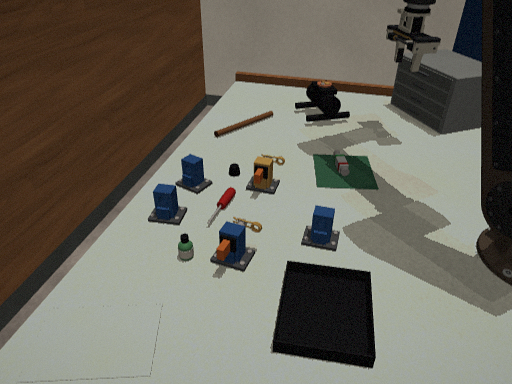

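```bash
cat > h.py <<'E'
import numpy as np, cv2
from scipy.spatial.transform import Rotation as Ro
from scipy.optimize import minimize
from plant import ctrl, snapshot, silhouettes
def cam(s):
    R=Ro.from_euler('xyz',s["orientation"],degrees=True).as_matrix(); return s["camera_matrix"],np.array(s["eye"]),R
def proj(s,P):
    K,e,R=cam(s); p=(np.atleast_2d(P)-e)@R; p=p@K.T; return p[:,:2]/p[:,2:]
def ray(s,uv,z):
    K,e,R=cam(s); d=R@np.linalg.solve(K,[uv[0],uv[1],1.]); return e+d*(z-e[2])/d[2]
def tri(obs): # list of (s,uv)
    A=np.zeros((3,3));b=np.zeros(3)
    for s,uv in obs:
        K,e,R=cam(s); d=R@np.linalg.solve(K,[uv[0],uv[1],1.]); d/=np.linalg.norm(d); M=np.eye(3)-np.outer(d,d); A+=M;b+=M@e
    return np.linalg.solve(A,b)
def box(x0,x1,y0,y1,z0,z1):
    return np.array([[x,y,z] for x in(x0,x1) for y in(y0,y1) for z in(z0,z1)],float)
BLOCK=[box(-.022,.022,-.018,.018,0,.082),box(-.04,.04,-.032,.032,0,.01)]
SC=4
def render(s,parts,pose,holes=()):
    x,y,yaw=pose[:3]; z=pose[3] if len(pose)>3 else 0
    R=Ro.from_euler('z',yaw).as_matrix(); m=np.zeros((384*SC,512*SC),np.uint8)
    for P in parts:
        q=proj(s,P@R.T+[x,y,z]); q=((q+.5)*SC-.5)
        cv2.fillConvexPoly(m,np.round(cv2.convexHull(q.astype(np.float32))).astype(np.int32),1)
    return cv2.resize(m.astype(np.float32),(512,384),interpolation=cv2.INTER_AREA)
def fit(views,parts,p0,sc=(.01,.01,.1)):
    # views: list (s,mask,ignore)
    def f(q):
        p=np.array(p0)+q*np.array(sc); return sum((np.abs(render(s,parts,p)-m)*(~ig)).sum() for s,m,ig in views)
    best=None
    for k in range(3):
        rng=np.random.RandomState(k); n=len(sc); S=np.vstack([np.zeros(n),np.eye(n)*(1 if k!=1 else -1)])+rng.randn(n+1,n)*.2
        r=minimize(f,S[0],method='Nelder-Mead',options=dict(initial_simplex=S,maxiter=200,xatol=.005,fatol=.05))
        if best is None or r.fun<best.fun: best=r
    return np.array(p0)+best.x*np.array(sc),best.fun
def st():
    o=ctrl.get_obs(); R=Ro.from_euler('xyz',o["orientation"],degrees=True).as_matrix(); return o,R
def goto(g,yaw,roll=-90.,pitch=0.):
    """print shift (cm, tool axes now) and rotvec to reach grasp-point g, tool down, yaw deg (mod 180 nearest)"""
    o,R=st(); T=np.array(o["tool_pos"]); best=None
    for k in(-180,0,180):
        Rt=Ro.from_euler('xyz',[roll,pitch,yaw+k],degrees=True).as_matrix(); rv=Ro.from_matrix(R.T@Rt).as_rotvec(degrees=True)
        if best is None or np.linalg.norm(rv)<np.linalg.norm(best[0]): best=(rv,Rt,yaw+k)
    rv,Rt,y=best
    tcp=np.array(g)+Rt[:,1]*ctrl.tcp_to_grasp
    print("clock",round(o["clock"],2),"yaw",y,"j6",round(o["joint_pos"][5],1),"shift now-axes cm",np.round(R.T@(tcp-T)*100,2),"final-axes",np.round(Rt.T@(tcp-T)*100,2),"rot",np.round(rv,2),"F",np.round(o["force"],1),"op",round(o["opening"],4))
def save(s,name,roi=None,f=1):
    im=s["image"][:,:,::-1]
    if roi: x,y,w,h=roi; im=im[y:y+h,x:x+w]
    cv2.imwrite("pics/"+name,cv2.resize(im,None,fx=f,fy=f,interpolation=cv2.INTER_CUBIC))
E
python3 - <<'E'
from h import *
t=snapshot("top"); s=snapshot("side")
save(t,"t1.png",(160,90,160,120),5); save(s,"s1.png",(200,140,110,140),4)
for n in ["brass_block","blue_block","brass_clip","blue_clip","brass_pin","blue_pin","gauge","tray","mat","oil","loupe","screwdriver"]:
    for nm,v in (("top",t),("side",s)):
        print(n,nm,[(np.round(d["bbox"]),round(d["confidence"],2),int(d["mask"].sum())) for d in silhouettes(v,n)])
E
```

```text
brass_block top [(array([284., 172.,  24.,  28.]), 0.73, 550)]
brass_block side [(array([242., 156.,  36.,  39.]), 0.6, 612)]
blue_block top [(array([220., 106.,  24.,  33.]), 0.97, 600), (array([265., 108.,  31.,  31.]), 0.92, 577), (array([218., 236.,  22.,  27.]), 0.71, 620), (array([178., 171.,  27.,  29.]), 0.64, 586)]
blue_block side [(array([212., 224.,  42.,  46.]), 0.97, 1051), (array([148., 186.,  39.,  39.]), 0.92, 1038), (array([177., 154.,  37.,  40.]), 0.89, 850), (array([301., 205.,  40.,  45.]), 0.82, 1164)]
brass_clip top [(array([166., 175.,  45.,  16.]), 0.69, 196), (array([309., 192.,   9.,  10.]), 0.38, 52), (array([330., 250.,  44.,  17.]), 0.38, 408)]
brass_clip side [(array([277., 157.,   5.,  10.]), 0.53, 47), (array([272., 262., 106., 108.]), 0.26, 9005)]
blue_clip top [(array([285., 175.,  18.,  25.]), 0.32, 503)]
blue_clip side [(array([232., 217.,  30.,  15.]), 0.66, 103), (array([219., 221.,  25.,  40.]), 0.6, 317)]
brass_pin top [(array([270., 177.,  45.,  12.]), 0.78, 176), (array([279., 174.,  29.,  30.]), 0.58, 564)]
brass_pin side [(array([254., 164
[... 645 characters left out ...]
ay side [(array([272., 260., 105., 109.]), 0.64, 9004), (array([247., 157.,  32.,  37.]), 0.5, 583)]
mat top [(array([179., 172.,  26.,  30.]), 0.72, 579), (array([308., 229.,  73.,  68.]), 0.7, 3593)]
mat side [(array([312., 157.,  65.,  34.]), 0.56, 1680)]
oil top [(array([184., 146.,   8.,  14.]), 0.56, 134)]
oil side [(array([177., 233.,  16.,  27.]), 0.9, 317), (array([275., 158.,  11.,  11.]), 0.28, 41)]
loupe top [(array([301., 153.,  13.,  12.]), 0.51, 96)]
loupe side [(array([231., 162.,   9.,  14.]), 0.45, 111)]
screwdriver top [(array([222., 160.,  48.,   5.]), 0.8, 287)]
screwdriver side [(array([209., 188.,  27.,  33.]), 0.53, 283), (array([314., 156.,  63.,  34.]), 0.15, 1723)]
```

View pics/t1.png

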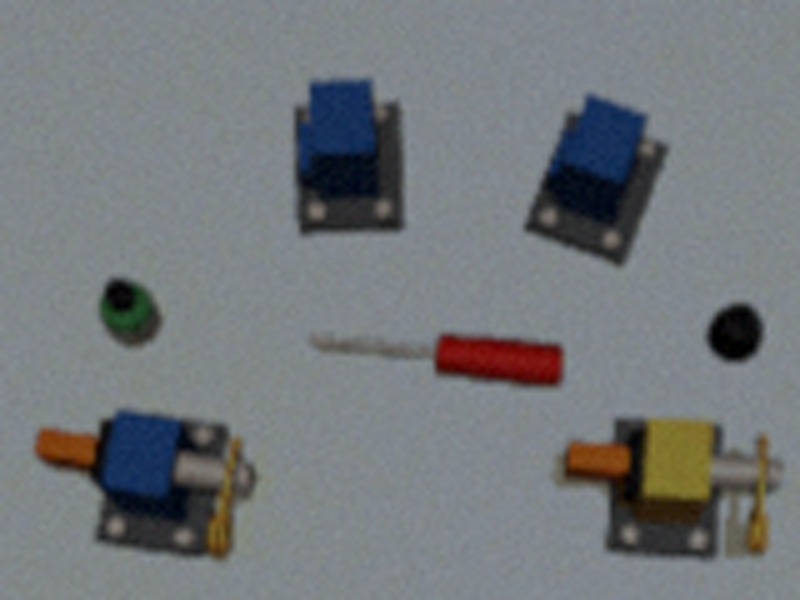

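View pics/s1.png

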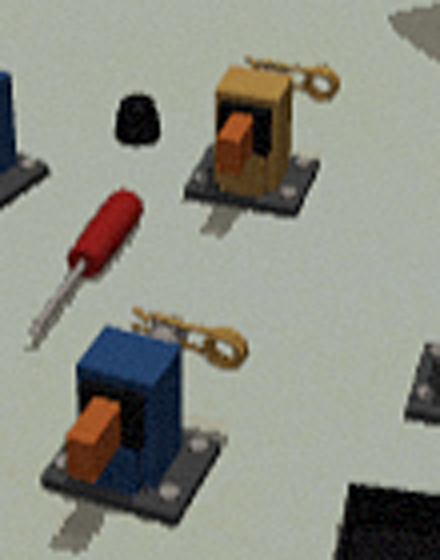

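```bash
cat >> h.py <<'E'
def cyl(y0,y1,r,z,n=16):
    a=np.linspace(0,2*np.pi,n,endpoint=False); return np.array([[r*np.cos(t),y,z+r*np.sin(t)] for y in(y0,y1) for t in a])
LEDGE=[box(-.015,.015,.018,.028,.01,.041)]
PIN=[box(-.018,.018,.019,.027,.041,.077),box(-.008,.008,.027,.061,.045,.073),cyl(-.059,.019,.0095,.059)]
CLIP=[box(-.046,-.022,-.053,-.043,.054,.078),box(-.03,.022,-.05,-.046,.056,.073)]
ALL=BLOCK+LEDGE+PIN+CLIP
def fg(s,thr=45):
    im=s["image"].astype(int); lo=cv2.GaussianBlur(s["image"],(0,0),.6).astype(int)
    bg=cv2.medianBlur(s["image"],61).astype(int)
    return np.abs(lo-bg).max(2)>thr
E
python3 - <<'E'
from h import *
t=snapshot("top"); s=snapshot("side")
P={"brass":[(297,187),(262,180)],"blue":[(190,185),(232,250)]}
for n,(a,b) in P.items():
    p0=tri([(t,a),(s,b)]); print(n,p0)
    views=[]
    for v,c in((t,a),(s,b)):
        m=fg(v).astype(np.float32); ig=np.ones(m.shape,bool); ig[c[1]-38:c[1]+26,c[0]-34:c[0]+36]=False
        ig[:, :] |= False
        views.append((v,m,ig))
    lab=[]
    for v,m,ig in views:
        k,l=cv2.connectedComponents(((m>0)&~ig).astype(np.uint8)); 
        c=a if v is t else b
        m2=(l==l[c[1],c[0]]).astype(np.float32); lab.append((v,m2,ig))
    for which in (lab,lab[:1],lab[1:]):
        p,f=fit(which,ALL,[p0[0],p0[1],0.]); print(n,np.round(p,4),f)
    p,f=fit(lab,ALL,[p0[0],p0[1],0.])
    for v,m,ig in lab:
        r=render(v,ALL,p); o=v["image"].copy(); o[...,1]=np.where(r>.5,255*(m>0),o[...,1]); o[...,0]=np.where(m>0,255,o[...,0])
        c=a if v is t else b
        cv2.imwrite(f"pics/fit_{n}_{v['shot']}.png",cv2.resize(o[c[1]-40:c[1]+40,c[0]-40:c[0]+40,::-1],None,fx=4,fy=4,interpolation=cv2.INTER_NEAREST))
import glob
fs=sorted(glob.glob("pics/fit_*")); ims=[cv2.imread(f) for f in fs]; cv2.imwrite("pics/fits.png",np.vstack([np.hstack(ims[:2]),np.hstack(ims[2:])])[::1,::1])
E
```

```text
brass [ 0.65037026 -0.14791696  0.01135835]
brass [ 0.6482 -0.134  -0.0316] 295.1875
brass [ 0.6461 -0.1346 -0.0354] 139.9375
brass [ 0.6497 -0.1353 -0.0409] 117.5625
blue [0.64544206 0.16321439 0.02501114]
blue [ 0.6465  0.1599 -0.1255] 376.125
blue [ 0.6435  0.1596 -0.1419] 92.0625
blue [ 0.6472  0.1598 -0.1541] 224.1875
```

View pics/fits.png

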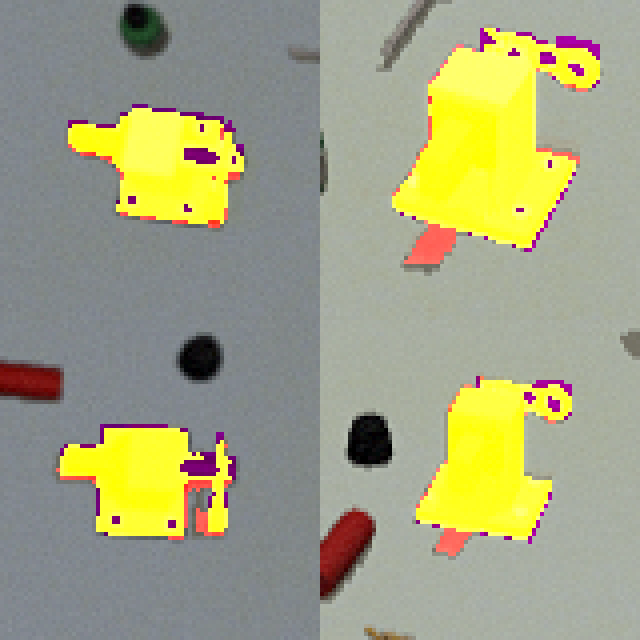

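```bash
python3 - <<'E'
from h import *
t=snapshot("top"); s=snapshot("side")
save(t,"gz.png",(295,215,100,90),7); save(s,"gzs.png",(300,140,90,60),7)
TR=[box(-.085,.085,-.1,.1,0,.03)]; MAT=[box(-.085,.085,-.095,.095,0,.002)]
for n,parts,pt,ps in (("tray",TR,(150,259),(325,315)),("mat",MAT,(320,280),(340,185))):
    views=[]
    for v,c in((t,pt),(s,ps)):
        im=v["image"].astype(int)
        m=(im.max(2)<70) if n=="tray" else ((im[...,1]-im[...,0]>20))
        k,l=cv2.connectedComponents(cv2.morphologyEx(m.astype(np.uint8),cv2.MORPH_CLOSE,np.ones((3,3))))
        m=(l==l[c[1],c[0]]).astype(np.float32); print(n,m.sum())
        ig=np.zeros(m.shape,bool)
        if n=="mat": 
            h=cv2.convexHull(np.argwhere(m>0)[:,::-1].astype(np.int32)); mm=np.zeros(m.shape,np.uint8); cv2.fillConvexPoly(mm,h,1); m=mm.astype(np.float32)
        views.append((v,m,ig))
    p0=ray(t,pt if n=="tray" else (343,262),0)
    for w in(views,views[:1],views[1:]): p,f=fit(w,parts,[p0[0],p0[1],.1]); print(n,np.round(p,4),f)
for n,a,b in(("oil",(186,153),(185,250)),("loupe",(307,156),(234,170)),("sdtip",(224,159),(210,222)),("sdend",(271,163),(235,190))):
    print(n,ray(t,a,.01),ray(s,b,.01))
E
```

```text
tray 4545.0
tray 8852.0
tray [0.4349 0.2632 0.0514] 396.8125
tray [0.4322 0.2643 0.067 ] 90.4375
tray [0.436  0.2632 0.0636] 164.5625
mat 2731.0
mat 1603.0
mat [ 0.4369 -0.2781  0.1904] 284.625
mat [ 0.4351 -0.2772  0.19  ] 140.0
mat [ 0.4393 -0.2818  0.1903] 65.0
oil [0.74439884 0.18240857 0.01      ] [0.75256376 0.17290176 0.01      ]
loupe [ 0.74168649 -0.17852382  0.01      ] [ 0.74590328 -0.18262017  0.01      ]
sdtip [0.7278797  0.06853703 0.01      ] [0.73244466 0.06481231 0.01      ]
sdend [ 0.71808633 -0.07136603  0.01      ] [ 0.713645   -0.08344156  0.01      ]
```

View pics/gz.png

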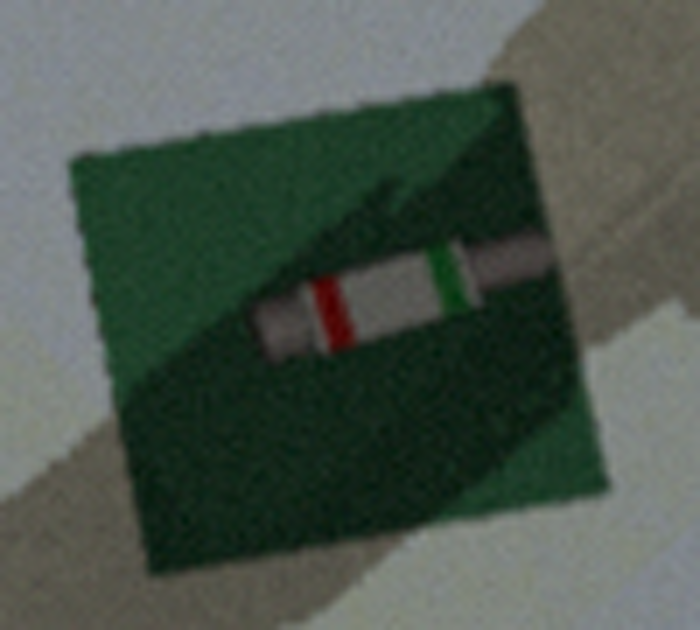

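View pics/gzs.png

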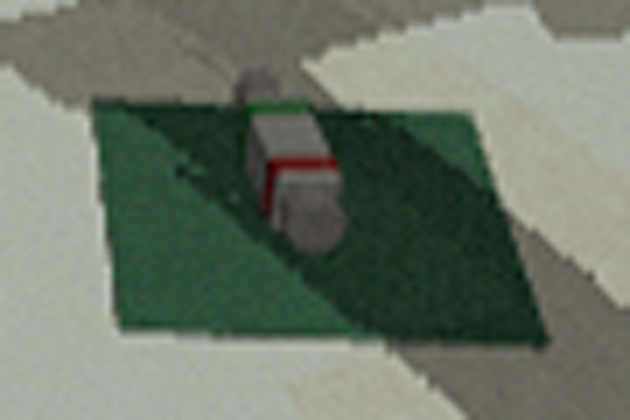

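```bash
python3 - <<'E'
from h import *
t=snapshot("top"); s=snapshot("side")
for n,a,b,pose in(("brass",(311.4-.4,195.6),(280.1,160.1),(.648,-.1345,-.036)),("blue",(203.2,197.2),(256.6,226.1),(.6455,.1598,-.14))):
    R=Ro.from_euler('z',pose[2]).as_matrix(); m=R@[-.034,-.048,.066]+[pose[0],pose[1],0]
    q=tri([(t,a),(s,b)]); print(n,q,m,proj(t,m),proj(s,m))
goto([.6105,-.1813,.12],-2); goto([.6105,-.1813,.066],-2)
E
```

```text
brass [ 0.61139494 -0.18137337  0.06334966] [ 0.6122944  -0.18124516  0.066     ] [[311.07562312 194.86664945]] [[280.03458606 159.30172459]]
blue [0.60259124 0.11802667 0.06439048] [0.60513459 0.1170141  0.066     ] [[203.49489921 195.52458753]] [[256.40913395 225.27782938]]
clock 1.7 yaw -2 j6 -16.5 shift now-axes cm [47.14 12.54 24.68] final-axes [30.26 12.54 43.77] rot [-0.   27.71  0.  ] F [-0.4  0.2 -0.7] op 0.0878
clock 1.7 yaw -2 j6 -16.5 shift now-axes cm [47.14 17.94 24.68] final-axes [30.26 17.94 43.77] rot [-0.   27.71  0.  ] F [-0.4  0.2 -0.7] op 0.0878
```

```bash
python3 -m pendant '[[[0,0,0,0,6.93,0,0.3],[0,0,0,0,6.93,0,0.3],[0,0,0,0,6.93,0,0.3],[0,0,0,0,6.92,0,0.3],[2,0,3,0,0,0,0.3],[2,0,3,0,0,0,0.3],[2,0,3,0,0,0,0.3],[2,0,3,0,0,0,0.3],[2,0,3,0,0,0,0.3],[2,0,3,0,0,0,0.3],[2,0,3,0,0,0,0.3],[2,0,3,0,0,0,0.3]]]'; python3 -m pendant '[[[2,0,3,0,0,0,0.3],[2,0,3,0,0,0,0.3],[2,0,3,0,0,0,0.3],[2,0,3,0,0,0,0.3],[2,0,3,0,0,0,0.3],[2,0,3,0,0,0,0.3],[2,0,3,0,0,0,0.3],[0,2,0,0,0,0,0.3],[0,2,0,0,0,0,0.3],[0,0,0,0,0,0,0.3],[0,0,0,0,0,0,0.3]]]'
python3 - <<'E'
from h import *
goto([.6105,-.1813,.12],-2); goto([.6105,-.1813,.065],-2)
E
```

```text
clock: 2.7
tool_pos: [0.4619, -0.3723, 0.2269]
orientation: [-90.0, -0.0, -2.0]
force: [1.1, -1.1, 0.3]
opening: 0.0264
clock: 3.62
tool_pos: [0.6077, -0.1688, 0.1859]
orientation: [-90.0, 0.1, -2.0]
force: [0.5, -0.0, 1.2]
opening: 0.0263
clock 3.62 yaw -2 j6 -94.2 shift now-axes cm [ 0.34  8.47 -1.23] final-axes [ 0.32  8.47 -1.24] rot [ 0.02  0.02 -0.14] F [ 0.5 -0.   1.2] op 0.0263
clock 3.62 yaw -2 j6 -94.2 shift now-axes cm [ 0.35 13.97 -1.23] final-axes [ 0.32 13.97 -1.24] rot [ 0.02  0.02 -0.14] F [ 0.5 -0.   1.2] op 0.0263
```

```bash
python3 -m pendant '[[[0.3,2.5,-1.2,0,0,0,0.3],[0,3,0,0,0,0,0.3],[0,3,0,0,0,0,0.3],[0,0,0,0,0,0,0.3],[0,0,0,0,0,0,0.3]]]'
python3 - <<'E'
from h import *
goto([.6105,-.1813,.065],-2)
t=snapshot("top"); s=snapshot("side")
save(t,"t2.png",(250,140,100,90),6); save(s,"s2.png",(225,110,90,90),6)
E
```

```text
clock: 4.03
tool_pos: [0.6106, -0.1817, 0.102]
orientation: [-90.0, 0.1, -2.0]
force: [0.3, -1.2, 0.6]
opening: 0.0262
clock 4.03 yaw -2 j6 -93.0 shift now-axes cm [-0.    5.58  0.04] final-axes [-0.01  5.58  0.04] rot [ 0.04 -0.02 -0.1 ] F [ 0.3 -1.2  0.6] op 0.0262
```

View pics/t2.png

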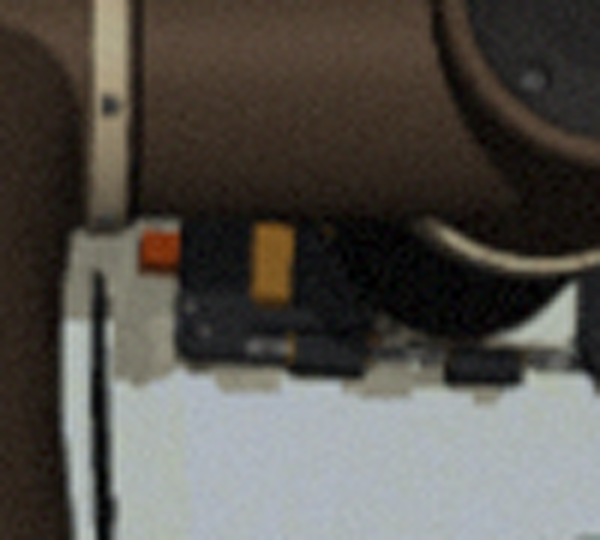

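View pics/s2.png

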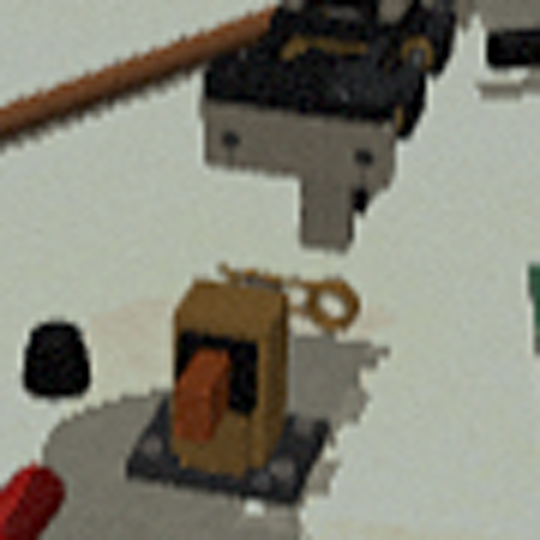

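```bash
python3 -m pendant '[[[0,1.5,0,0,0,0,0.3],[0,1.5,0,0,0,0,0.3],[0,1.5,0,0,0,0,0.3],[0,1.1,0,0,0,0,0.3],[0,0,0,0,0,0,0.3],[0,0,0,0,0,0,0],[0,0,0,0,0,0,0],[0,0,0,0,0,0,0],[0,0,0,0,0,0,0],[0,0,0,0,0,0,0]]]'
python3 - <<'E'
from h import *
goto([.6105,-.1813,.065],-2)
s=snapshot("side")
save(s,"s3.png",(225,110,90,90),6)
E
```

```text
clock: 4.97
tool_pos: [0.6114, -0.1811, 0.0464]
orientation: [-90.0, -0.1, -2.0]
force: [-0.4, -0.3, 0.9]
opening: 0.01
clock 4.97 yaw -2 j6 -93.0 shift now-axes cm [-0.09  0.02 -0.03] final-axes [-0.09  0.02 -0.03] rot [0.01 0.01 0.08] F [-0.4 -0.3  0.9] op 0.01
```

View pics/s3.png

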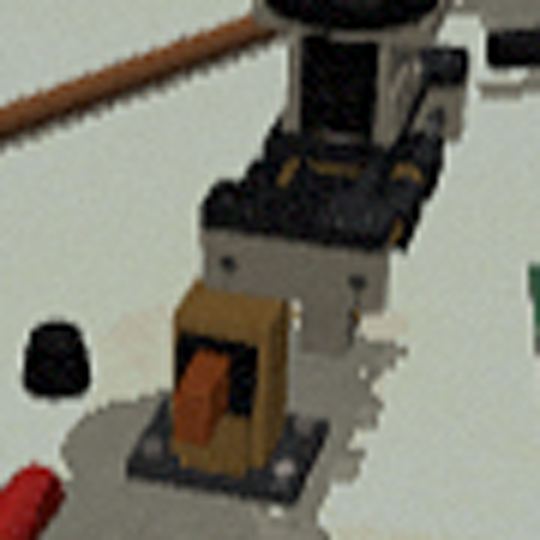

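```bash
python3 -m pendant '[[[-0.8,0,0,0,0,0,0],[-0.8,0,0,0,0,0,0],[-0.8,0,0,0,0,0,0],[-0.8,0,0,0,0,0,0],[-0.8,0,0,0,0,0,0],[-0.8,0,0,0,0,0,0],[-0.8,0,0,0,0,0,0],[-1,0,0,0,0,0,0],[-1,0,0,0,0,0,0],[0,0,0,0,0,0,0]]]'
python3 - <<'E'
from h import *
s=snapshot("side"); t=snapshot("top")
save(s,"s4.png",(225,110,110,90),6)
goto([.46,.30,.15],5)
E
```

```text
clock: 5.85
tool_pos: [0.5325, -0.1782, 0.0455]
orientation: [-90.0, 0.1, -2.0]
force: [0.7, 0.6, -0.3]
opening: 0.0099
clock 5.95 yaw 5 j6 -93.4 shift now-axes cm [-9.13 -8.54 47.55] final-axes [-3.28 -8.53 48.3 ] rot [ 0.   -6.99  0.03] F [ 0.2 -1.   0.2] op 0.0098
```

View pics/s4.png

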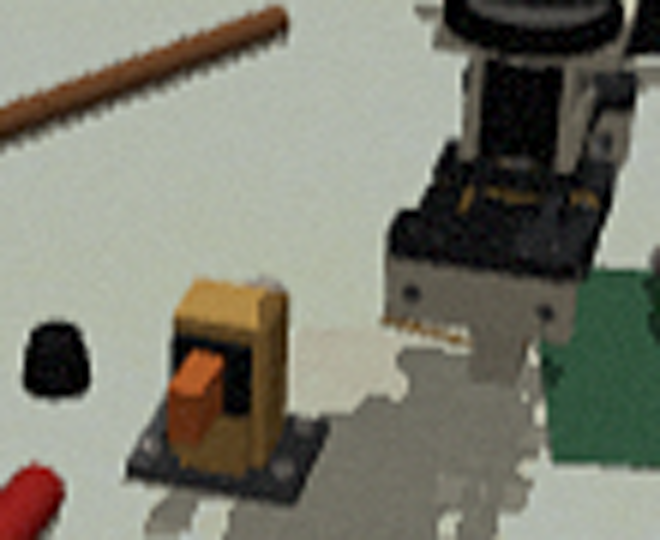

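```bash
python3 -m pendant '[[[0,-3.5,0,0,0,0,0],[0,-3.5,0,0,0,0,0],[0,-3.5,0,0,-5,0,0],[-1.2,0,3.5,0,0,0,0],[-1.2,0,3.5,0,0,0,0],[-1.2,0,3.5,0,0,0,0],[-1.2,0,3.5,0,0,0,0],[-1.2,0,3.5,0,0,0,0],[-1.2,0,3.5,0,0,0,0],[-1.2,0,3.5,0,0,0,0],[-1.2,0,3.5,0,0,0,0],[-1.2,0,3.5,0,0,0,0]]]'; python3 -m pendant '[[[-1,0,3.5,0,0,0,0],[-1,0,3.5,0,0,0,0],[-0.5,0,3.5,0,0,0,0],[-0.5,0,3.5,0,0,0,0],[0,0,0,0,0,0,0],[0,0,0,0,0,0,0]]]'
python3 - <<'E'
from h import *
goto([.374,.32,.026],3)
E
```

```text
clock: 6.95
tool_pos: [0.4101, 0.1324, 0.151]
orientation: [-90.0, -0.1, 3.0]
force: [0.3, 0.2, 0.3]
opening: 0.01
clock: 7.45
tool_pos: [0.3731, 0.2709, 0.1506]
orientation: [-90.0, -0.0, 3.2]
force: [-0.3, -1.0, -0.8]
opening: 0.0096
clock 7.45 yaw 3 j6 -147.4 shift now-axes cm [ 0.36 14.34  4.9 ] final-axes [ 0.35 14.34  4.9 ] rot [-0.01  0.18  0.01] F [-0.3 -1.  -0.8] op 0.0096
```

```bash
python3 -m pendant '[[[0.2,1,2.5,0,0,0,0],[0.2,1,2.4,0,0,0,0],[0,3,0,0,0,0,0],[0,3,0,0,0,0,0],[0,3,0,0,0,0,0],[0,2,0,0,0,0,0],[0,1.3,0,0,0,0,0],[0,0,0,0,0,0,0],[0,0,0,0,0,0,0.3],[0,0,0,0,0,0,0.3],[0,0,0,0,0,0,0.3],[0,0,0,0,0,0,0.3]]]'; python3 -m pendant '[[[0,-2,0,0,0,0,0.3],[0,-3,0,0,0,0,0.3],[0,-3,0,0,0,0,0.3],[0,-3,0,0,0,0,0.3],[0,-3,0,0,0,0,0.3]]]'
python3 - <<'E'
from h import *
s=snapshot("side"); t=snapshot("top")
save(s,"s5.png",(255,180,160,190),4); save(t,"t5.png",(90,210,120,100),5)
R=Ro.from_euler('z',-8,degrees=True).as_matrix()
c=R@[-.0355,-.048,.065]+[.6455,.1598,0]; print(c)
goto([c[0],c[1],.12],-8)
E
```

```text
clock: 8.45
tool_pos: [0.3751, 0.3181, 0.0082]
orientation: [-89.9, -0.0, 3.0]
force: [0.1, -0.4, -0.3]
opening: 0.0256
clock: 8.87
tool_pos: [0.3746, 0.3177, 0.1496]
orientation: [-89.9, -0.0, 3.0]
force: [-0.2, 0.7, -0.9]
opening: 0.0263
[0.60366517 0.11720778 0.065     ]
clock 8.97 yaw -8 j6 -150.3 shift now-axes cm [ 21.56   5.15 -21.55] final-axes [ 25.32   5.19 -16.97] rot [-0.48 11.06  0.3 ] F [ 0.1  0.3 -0.2] op 0.0264
```

View pics/s5.png

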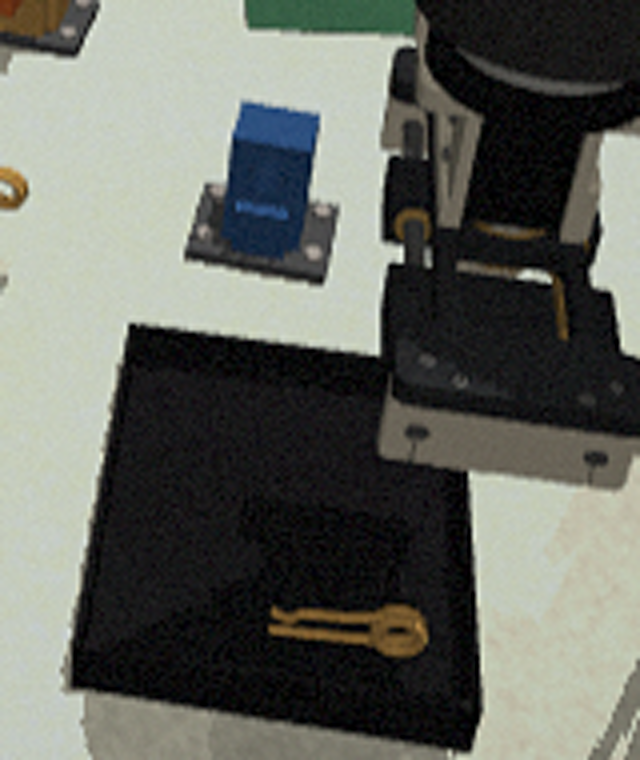

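```bash
python3 -m pendant '[[[0,0,0,0,5.5,0,0.25],[0,0,0,0,5.5,0,0.25],[2.5,0,-1.7,0,0,0,0.25],[2.5,0,-1.7,0,0,0,0.25],[2.5,0,-1.7,0,0,0,0.25],[2.5,0,-1.7,0,0,0,0.25],[2.5,0,-1.7,0,0,0,0.25],[2.5,0,-1.7,0,0,0,0.25],[2.5,0,-1.7,0,0,0,0.25],[2.5,0,-1.7,0,0,0,0.25],[2.5,0,-1.7,0,0,0,0.25],[2.5,0,-1.7,0,0,0,0.25]]]'; python3 -m pendant '[[[0,2,0,0,0,0,0.25],[0,2,0,0,0,0,0.25],[0,0,0,0,0,0,0.25],[0,0,0,0,0,0,0.25]]]'
python3 - <<'E'
from h import *
goto([.6030,.1173,.065],-8)
s=snapshot("side"); save(s,"s6.png",(190,160,100,120),5)
E
```

```text
clock: 9.97
tool_pos: [0.5995, 0.1136, 0.1476]
orientation: [-90.0, -0.0, -8.0]
force: [-0.7, 0.8, 0.6]
opening: 0.0221
clock: 10.3
tool_pos: [0.5979, 0.1143, 0.1069]
orientation: [-90.1, 0.1, -8.0]
force: [0.4, -0.3, 2.1]
opening: 0.0219
clock 10.3 yaw -8 j6 -127.2 shift now-axes cm [0.47 6.06 0.38] final-axes [0.46 6.07 0.37] rot [ 0.09 -0.01 -0.11] F [ 0.4 -0.3  2.1] op 0.0219
```

View pics/s6.png

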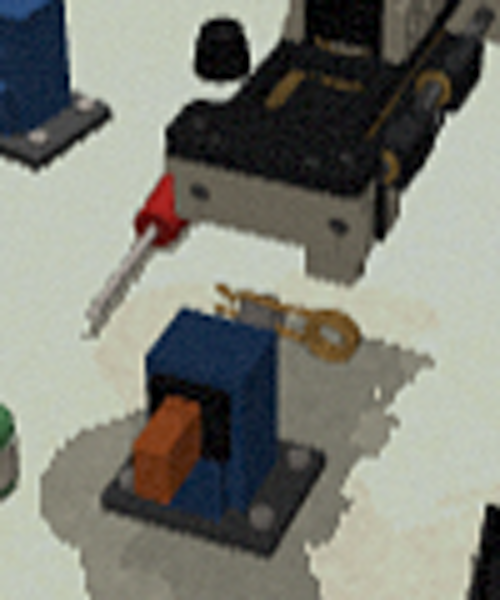

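```bash
python3 -m pendant '[[[0.4,1.5,0.4,0,0,0,0.25],[0,1.5,0,0,0,0,0.25],[0,1.5,0,0,0,0,0.25],[0,1.5,0,0,0,0,0.25],[0,0,0,0,0,0,0.25],[0,0,0,0,0,0,0],[0,0,0,0,0,0,0],[0,0,0,0,0,0,0],[0,0,0,0,0,0,0],[0,0,0,0,0,0,0]]]'; python3 -m pendant '[[[-0.8,0,0,0,0,0,0],[-0.8,0,0,0,0,0,0],[-0.8,0,0,0,0,0,0],[-0.8,0,0,0,0,0,0],[-0.8,0,0,0,0,0,0],[-0.8,0,0,0,0,0,0],[-0.8,0,0,0,0,0,0],[-1,0,0,0,0,0,0],[-1,0,0,0,0,0,0],[0,0,0,0,0,0,0]]]'
python3 - <<'E'
from h import *
goto([.376,.205,.12],-8)
s=snapshot("side"); save(s,"s7.png",(190,160,140,120),5)
E
```

```text
clock: 11.18
tool_pos: [0.6038, 0.1187, 0.0487]
orientation: [-89.9, -0.1, -8.0]
force: [0.0, 0.5, 1.2]
opening: 0.0097
clock: 12.02
tool_pos: [0.5256, 0.1287, 0.0475]
orientation: [-90.0, 0.1, -8.0]
force: [-0.4, 0.4, -0.3]
opening: 0.0095
clock 12.02 yaw -8 j6 -132.5 shift now-axes cm [-15.89  -5.35   5.47] final-axes [-15.88  -5.37   5.47] rot [ 0.02  0.02 -0.06] F [-0.4  0.4 -0.3] op 0.0095
```

View pics/s7.png

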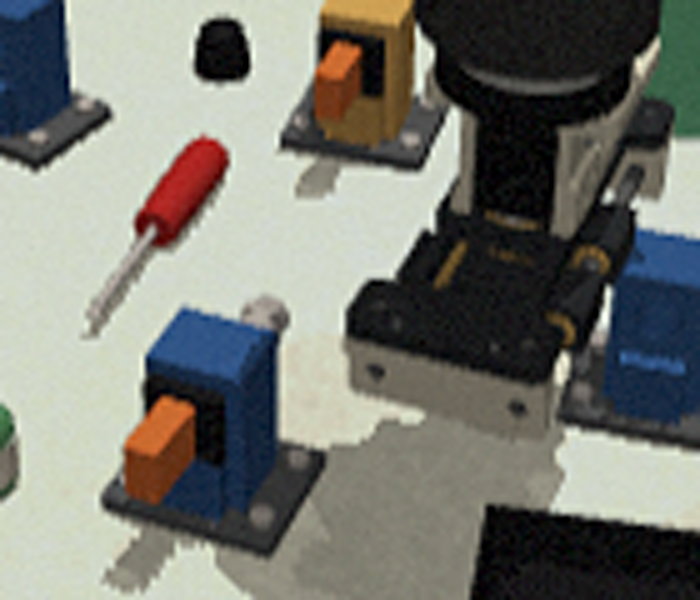

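```bash
python3 -m pendant '[[[0,-3.5,0,0,0,0,0],[0,-3.5,0,0,0,0,0],[-2.7,0,0.9,0,0,0,0],[-2.7,0,0.9,0,0,0,0],[-2.7,0,0.9,0,0,0,0],[-2.7,0,0.9,0,0,0,0],[-2.7,0,0.9,0,0,0,0],[-2.4,0,1,0,0,0,0],[0,2,0,0,0,0,0],[0,0,0,0,0,0,0]]]'
python3 - <<'E'
from h import *
goto([.376,.205,.026],-8)
E
```

```text
clock: 12.9
tool_pos: [0.3764, 0.2053, 0.0961]
orientation: [-90.1, 0.1, -7.9]
force: [-0.5, -0.8, -0.5]
opening: 0.0097
clock 12.9 yaw -8 j6 -153.0 shift now-axes cm [-0.03  8.89 -0.02] final-axes [-0.04  8.89 -0.03] rot [ 0.06  0.12 -0.08] F [-0.5 -0.8 -0.5] op 0.0097
```

```bash
python3 -m pendant '[[[0,3,0,0,0,0,0],[0,3,0,0,0,0,0],[0,2,0,0,0,0,0],[0,0.9,0,0,0,0,0],[0,0,0,0,0,0,0],[0,0,0,0,0,0,0.3],[0,0,0,0,0,0,0.3],[0,0,0,0,0,0,0.3],[0,-2,0,0,0,0,0.3],[0,-3.5,0,0,0,0,0.4],[0,-3.5,0,0,0,0,0.4],[0,-4,0,0,0,0,0.4]]]'
python3 - <<'E'
from h import *
s=snapshot("side"); save(s,"s8.png",(255,240,140,140),4)
R=Ro.from_euler('z',-8,degrees=True).as_matrix()
c=R@[0,.046,.065]+[.6455,.1598,0]; print(c)
goto([c[0],c[1],.065],82)
E
```

```text
clock: 13.9
tool_pos: [0.3777, 0.2047, 0.1405]
orientation: [-90.0, 0.0, -8.0]
force: [1.2, 1.7, -0.8]
opening: 0.0347
[0.65190196 0.20535233 0.065     ]
clock 13.95 yaw 82 j6 -153.0 shift now-axes cm [26.78 10.47  3.39] final-axes [  3.53  10.24 -26.85] rot [-5.000e-02 -8.989e+01  7.100e-01] F [3.5 1.4 8.8] op 0.0348
```

View pics/s8.png

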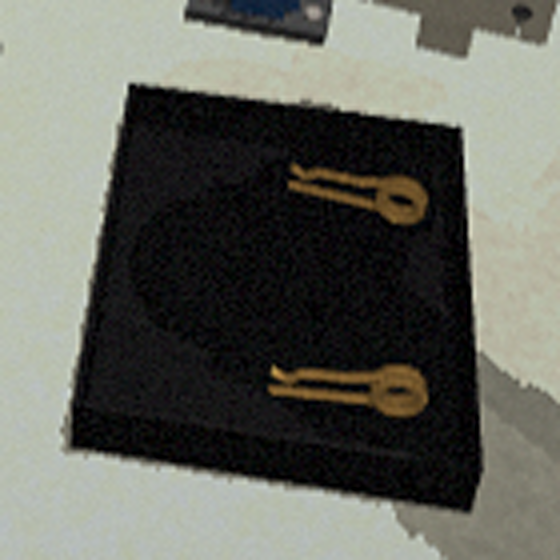

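```bash
python3 -m pendant '[[[0,0,0,0,-7,0,0.4],[0,0,0,0,-7,0,0.4],[0,0,0,0,-7,0,0.4],[0,0,0,0,-7,0,0.4],[0,0,0,0,-7,0,0.4],[0,0,0,0,-7,0,0.4],[0,0,0,0,-7,0,0.4],[0,0,0,0,-7,0,0.4],[0,0,0,0,-7,0,0.4],[0,0,0,0,-7,0,0.4],[0,0,0,0,-7,0,0.4],[0,0,0,0,-7,0,0.4]]]'; python3 -m pendant '[[[0.4,0,-3.3,0,-6,0,0.4],[0.4,0,-3.3,0,0,0,0.4],[0.4,0,-3.3,0,0,0,0.4],[0.4,0,-3.3,0,0,0,0.4],[0.4,0,-3.3,0,0,0,0.4],[0.4,0,-3.3,0,0,0,0.4],[0.4,0,-3.3,0,0,0,0.4],[0.7,2,-3.7,0,0,0,0.4],[0,2,0,0,0,0,0.4],[0,0,0,0,0,0,0.4],[0,0,0,0,0,0,0.4]]]'
python3 - <<'E'
from h import *
goto([.6519,.2054,.065],82)
s=snapshot("side"); save(s,"s9.png",(180,160,120,130),5)
E
```

```text
clock: 14.95
tool_pos: [0.3783, 0.2056, 0.1396]
orientation: [-90.0, -0.1, 76.3]
force: [-0.4, -0.1, -0.2]
opening: 0.0351
clock: 15.87
tool_pos: [0.6467, 0.1985, 0.0984]
orientation: [-89.9, 0.1, 82.0]
force: [-0.2, 0.1, 1.0]
opening: 0.0349
clock 15.87 yaw 82 j6 -41.6 shift now-axes cm [ 0.76  5.22 -0.43] final-axes [ 0.75  5.22 -0.42] rot [-0.11 -0.03 -0.09] F [-0.2  0.1  1. ] op 0.0349
```

View pics/s9.png

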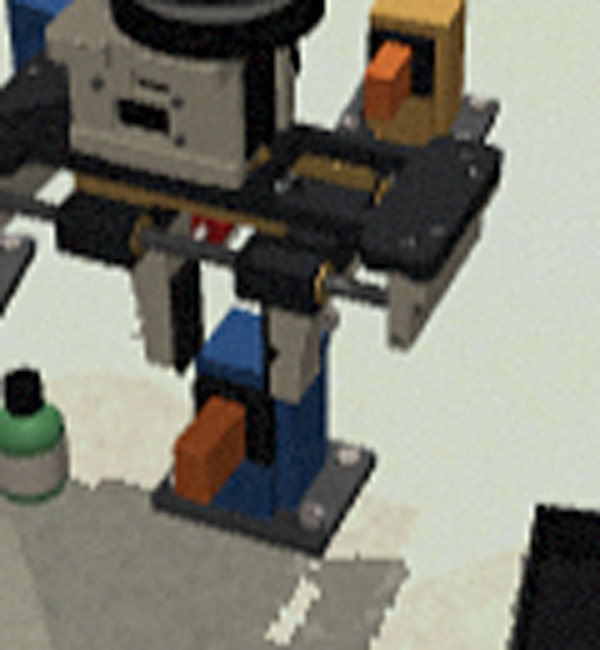

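```bash
python3 -m pendant '[[[0.8,0,-0.4,0,0,0,0.4],[0,1.5,0,0,0,0,0.4],[0,1.5,0,0,0,0,0.4],[0,1.5,0,0,0,0,0.4],[0,0.7,0,0,0,0,0.4],[0,0,0,0,0,0,0.4],[0,0,0,0,0,0,0],[0,0,0,0,0,0,0],[0,0,0,0,0,0,0],[0,0,0,0,0,0,0],[0,0,0,0,0,0,0],[0,0,0,0,0,0,0]]]'
python3 - <<'E'
from h import *
o,R=st();print(o["force"],o["tool_pos"],o["orientation"])
goto([.6519,.2054,.065],82)
s=snapshot("side"); save(s,"s10.png",(180,160,120,130),5)
E
```

```text
clock: 16.92
tool_pos: [0.6531, 0.2071, 0.0482]
orientation: [-90.1, -0.1, 82.0]
force: [0.1, 0.6, 6.4]
opening: 0.0162
[0.06350353 0.63404156 6.42842646] [0.65312543 0.20709176 0.04824611] [-9.01001753e+01 -6.23955760e-02  8.20276272e+01]
clock 16.92 yaw 82 j6 -41.8 shift now-axes cm [-0.18  0.2   0.1 ] final-axes [-0.18  0.2   0.1 ] rot [0.1  0.03 0.06] F [0.1 0.6 6.4] op 0.0162
```

View pics/s10.png

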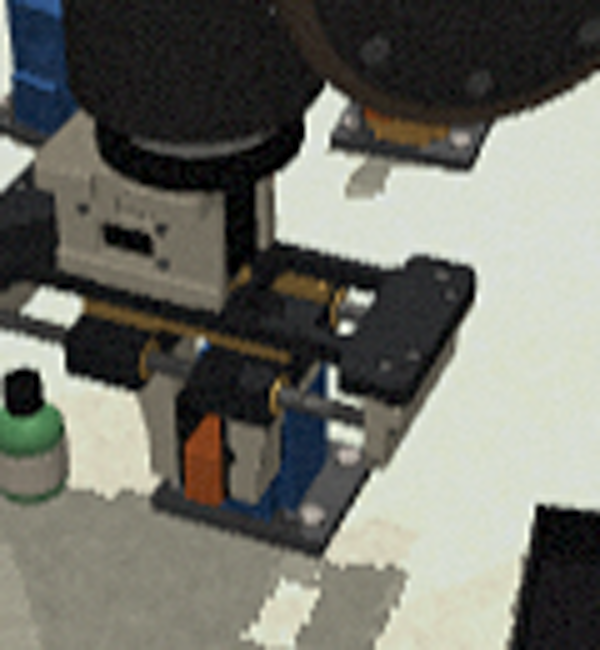

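```bash
python3 -m pendant '[[[0,-0.1,0,0,0,0,0],[0.4,0,0,0,0,0,0],[0.8,0,0,0,0,0,0],[0.8,0,0,0,0,0,0],[0.8,0,0,0,0,0,0],[0,0,0,0,0,0,0]]]'
python3 - <<'E'
from h import *
o,R=st();print(o["force"],o["moment"],o["tool_pos"],o["orientation"])
s=snapshot("side"); save(s,"s11.png",(180,160,120,130),5)
E
```

```text
clock: 17.47
tool_pos: [0.6561, 0.2338, 0.0476]
orientation: [-89.9, 0.2, 82.1]
force: [2.2, -8.6, 4.3]
opening: 0.0159
[ 2.22321759 -8.61685411  4.34941682] [-3.17223633 -0.7804959   0.30483989] [0.65607704 0.23378466 0.0475827 ] [-89.93320106   0.22058802  82.07889977]
```

View pics/s11.png

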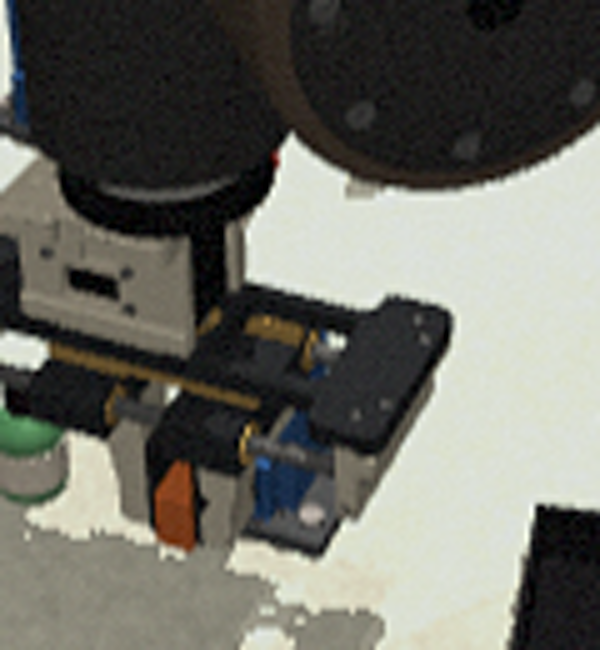

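```bash
python3 -m pendant '[[[0.8,0,0,0,0,0,0],[0.8,0,0,0,0,0,0],[0.8,0,0,0,0,0,0],[0.8,0,0,0,0,0,0],[0.8,0,0,0,0,0,0],[0.8,0,0,0,0,0,0],[0.8,0,0,0,0,0,0],[0.8,0,0,0,0,0,0],[0.8,0,0,0,0,0,0],[0,0,0,0,0,0,0]]]'
python3 - <<'E'
from h import *
o,R=st();print(o["force"],o["moment"],o["tool_pos"],o["orientation"])
s=snapshot("side"); save(s,"s12.png",(140,160,150,150),5)
E
```

```text
clock: 18.35
tool_pos: [0.6661, 0.3084, 0.0475]
orientation: [-90.0, -0.0, 82.1]
force: [0.6, 0.6, -0.9]
opening: 0.0159
[ 0.63317557  0.55479939 -0.8918008 ] [ 0.11832872  0.05915151 -0.0512396 ] [0.66609991 0.3083502  0.04751167] [-8.99967465e+01 -4.26382911e-02  8.20931531e+01]
```

View pics/s12.png

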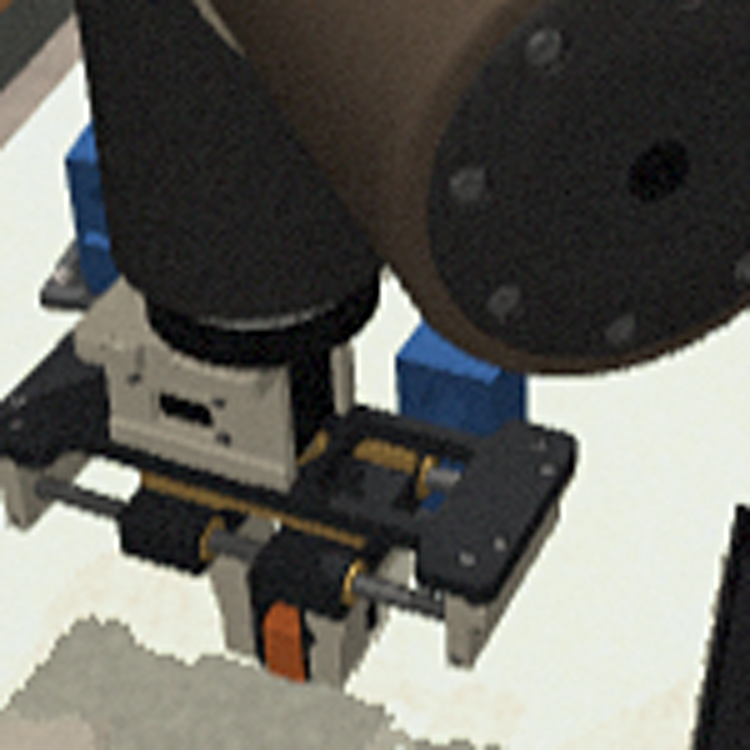

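```bash
python3 -m pendant '[[[0,-2.5,0,0,0,0,0],[0,-2.5,0,0,0,0,0],[0,-2.5,0,0,-6,0,0],[0,0,0,0,-5,0,0],[0,0,3.5,0,0,0,0],[0,0,3.5,0,0,0,0],[0,0,3.5,0,0,0,0],[0,0,3.5,0,0,0,0],[0,0,3,0,0,0,0],[0,0,0,0,0,0,0]]]'
python3 - <<'E'
from h import *
goto([.472,.305,.036],93)
s=snapshot("side"); save(s,"s13.png",(200,160,200,190),4)
E
```

```text
clock: 19.23
tool_pos: [0.4914, 0.2959, 0.1234]
orientation: [-89.9, -0.0, 93.1]
force: [-0.3, -0.5, -1.0]
opening: 0.0156
clock 19.23 yaw 93 j6 -47.4 shift now-axes cm [ 1.01 10.62  1.87] final-axes [ 1.01 10.62  1.89] rot [-0.11  0.07  0.02] F [-0.3 -0.5 -1. ] op 0.0156
```

View pics/s13.png

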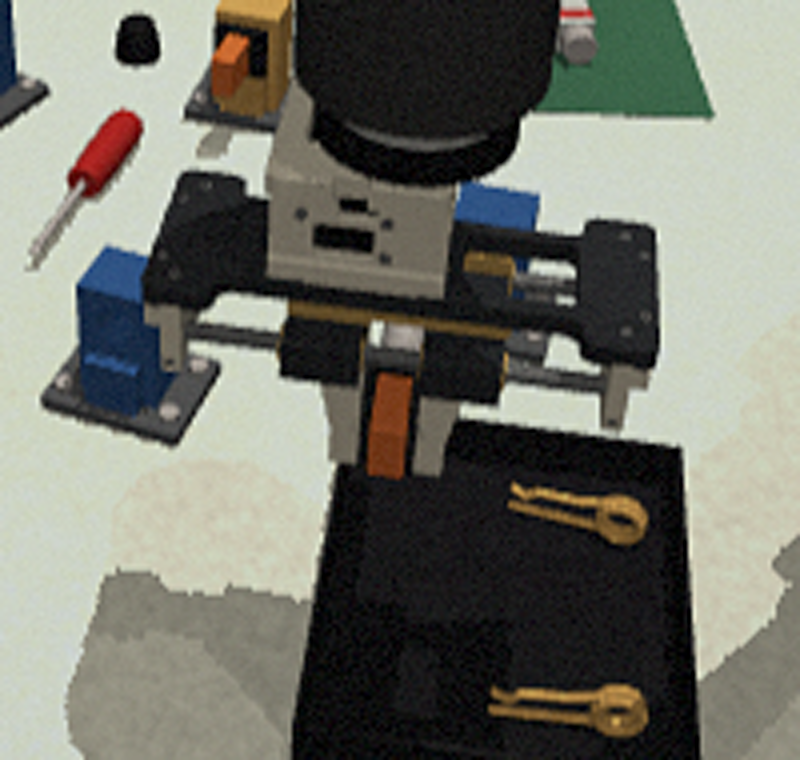

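```bash
python3 -m pendant '[[[1,0,1.9,0,0,0,0],[0,3,0,0,0,0,0],[0,3,0,0,0,0,0],[0,2.4,0,0,0,0,0],[0,1.2,0,0,0,0,0],[0,0.8,0,0,0,0,0],[0,0.3,0,0,0,0,0],[0,0,0,0,0,0,0]]]'
```

```text
clock: 19.95
tool_pos: [0.4773, 0.3059, 0.0157]
orientation: [-90.0, 0.0, 93.0]
force: [0.4, -0.4, -0.6]
opening: 0.0161
```

```bash
python3 -m pendant '[[[0,0,0,0,0,0,0.27],[0,0,0,0,0,0,0.27],[0,0,0,0,0,0,0.27],[0,0,0,0,0,0,0.27],[0,-2,0,0,0,0,0.27],[0,-3,0,0,0,0,0.3],[0,-3,0,0,0,0,0.4],[0,-3,0,0,0,0,0.4]]]'
python3 - <<'E'
from h import *
R=Ro.from_euler('z',-2,degrees=True).as_matrix()
c=R@[0,.046,.067]+[.648,-.1345,0]; print(c)
goto(c,88)
s=snapshot("side"); save(s,"s14.png",(200,160,200,210),3)
E
```

```text
clock: 20.62
tool_pos: [0.4769, 0.3056, 0.1277]
orientation: [-90.0, -0.0, 93.0]
force: [-0.0, 1.3, -0.6]
opening: 0.0331
[ 0.64960538 -0.08852802  0.067     ]
clock 20.62 yaw 88 j6 -49.4 shift now-axes cm [-40.26   7.95 -15.18] final-axes [-38.78   7.95 -18.64] rot [0.01 5.01 0.01] F [-0.   1.3 -0.6] op 0.0331
```

View pics/s14.png

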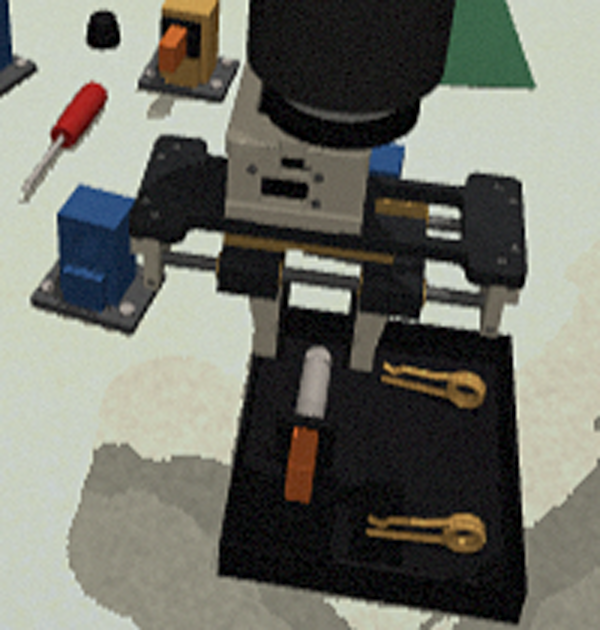

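```bash
python3 -m pendant '[[[0,0,0,0,5,0,0.4],[-3.5,0,-1.7,0,0,0,0.4],[-3.5,0,-1.7,0,0,0,0.4],[-3.5,0,-1.7,0,0,0,0.4],[-3.5,0,-1.7,0,0,0,0.4],[-3.5,0,-1.7,0,0,0,0.4],[-3.5,0,-1.7,0,0,0,0.4],[-3.5,0,-1.7,0,0,0,0.4],[-3.5,0,-1.7,0,0,0,0.4],[-3.5,0,-1.7,0,0,0,0.4],[-3.5,0,-1.7,0,0,0,0.4],[-3.5,0,-1.7,0,0,0,0.4]]]'; python3 -m pendant '[[[0,2.5,0,0,0,0,0.4],[0,0,0,0,0,0,0.4],[0,0,0,0,0,0,0.4]]]'
python3 - <<'E'
from h import *
goto([.6496,-.0885,.067],88)
s=snapshot("side"); save(s,"s15.png",(190,110,130,100),5)
E
```

```text
clock: 21.67
tool_pos: [0.6511, -0.0875, 0.1264]
orientation: [-90.1, -0.0, 88.0]
force: [1.5, 0.9, -0.4]
opening: 0.035
clock: 21.92
tool_pos: [0.6493, -0.0862, 0.1]
orientation: [-89.8, 0.0, 87.9]
force: [-0.2, -0.4, 0.3]
opening: 0.0348
clock 21.92 yaw 88 j6 -11.5 shift now-axes cm [-0.23  5.18 -0.05] final-axes [-0.23  5.18 -0.04] rot [-0.16 -0.08 -0.02] F [-0.2 -0.4  0.3] op 0.0348
```

View pics/s15.png

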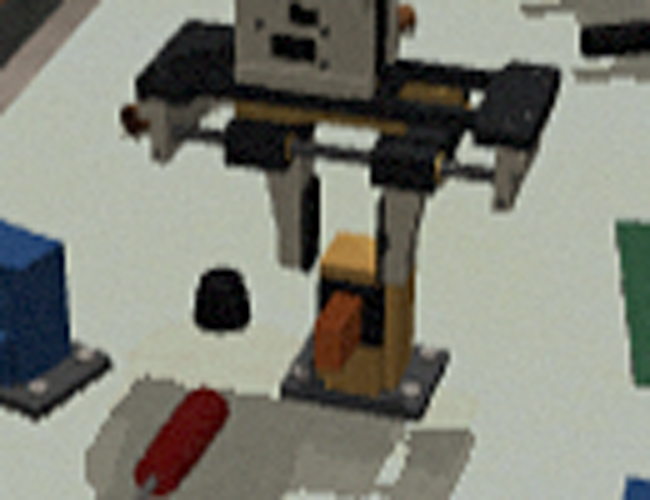

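```bash
python3 -m pendant '[[[-0.1,0,0,0,0,0,0.4],[0,1.5,0,0,0,0,0.4],[0,1.5,0,0,0,0,0.4],[0,1.5,0,0,0,0,0.4],[0,0.7,0,0,0,0,0.4],[0,0,0,0,0,0,0.4],[0,0,0,0,0,0,0],[0,0,0,0,0,0,0],[0,0,0,0,0,0,0],[0,0,0,0,0,0,0],[0,0,0,0,0,0,0],[0,0,0,0,0,0,0]]]'
python3 - <<'E'
from h import *
o,R=st();print(o["force"],o["moment"],o["tool_pos"],o["orientation"])
E
```

```text
clock: 22.97
tool_pos: [0.6512, -0.0864, 0.0501]
orientation: [-90.1, -0.0, 88.0]
force: [-0.6, 2.5, 6.4]
opening: 0.0159
[-0.61550116  2.46728816  6.41242392] [ 0.73018697  0.41654521 -0.01939665] [ 0.65119715 -0.0863602   0.05012294] [-9.01045378e+01 -1.19626955e-02  8.80186065e+01]
```

```bash
python3 -m pendant '[[[0,-0.1,0.1,0,0,0,0],[0.4,0,0,0,0,0,0],[0.8,0,0,0,0,0,0],[0.8,0,0,0,0,0,0],[0.8,0,0,0,0,0,0],[0.8,0,0,0,0,0,0],[0.8,0,0,0,0,0,0],[0.8,0,0,0,0,0,0]]]';python3 -m pendant '[[[0.8,0,0,0,0,0,0],[0.8,0,0,0,0,0,0],[0.8,0,0,0,0,0,0],[0.8,0,0,0,0,0,0],[0.8,0,0,0,0,0,0],[0.8,0,0,0,0,0,0],[0,0,0,0,0,0,0]]]'
python3 - <<'E'
from h import *
s=snapshot("side"); save(s,"s16.png",(190,110,130,130),5)
goto([.430,.305,.036],93)
E
```

```text
clock: 23.63
tool_pos: [0.6495, -0.0393, 0.0496]
orientation: [-89.7, 0.4, 88.0]
force: [2.8, -28.8, -0.7]
opening: 0.0158
clock: 24.22
tool_pos: [0.6523, 0.0156, 0.0495]
orientation: [-89.9, -0.0, 88.1]
force: [-0.8, 0.4, 0.1]
opening: 0.0158
clock 24.27 yaw 93 j6 -20.3 shift now-axes cm [28.24  3.27 23.19] final-axes [30.12  3.24 20.7 ] rot [-0.05 -4.91  0.01] F [ 0.  -0.3 -1.5] op 0.0156
```

View pics/s16.png

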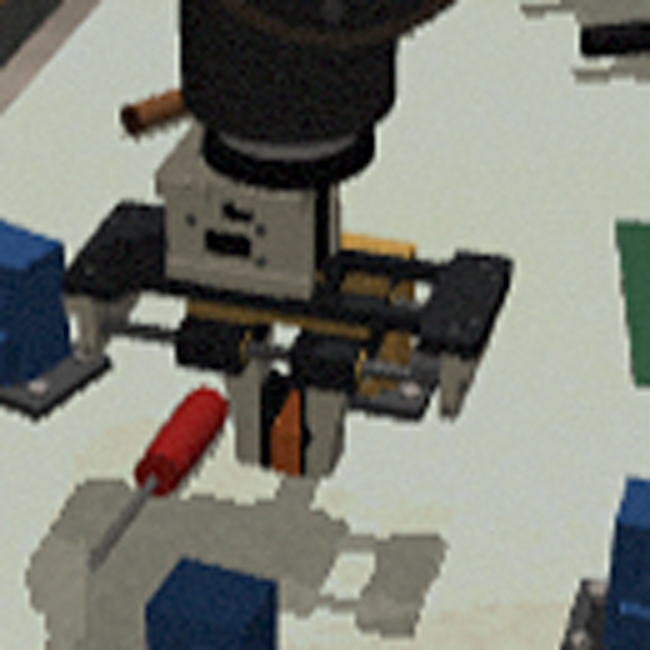

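```bash
python3 -m pendant '[[[0,-3.4,0,0,0,0,0],[0,-3.4,0,0,0,0,0],[0,-3.4,0,0,-5,0,0],[3,0,2.3,0,0,0,0],[3,0,2.3,0,0,0,0],[3,0,2.3,0,0,0,0],[3,0,2.3,0,0,0,0],[3,0,2.3,0,0,0,0],[3,0,2.3,0,0,0,0],[3,0,2.3,0,0,0,0],[3,0,2.3,0,0,0,0],[3,0,2.3,0,0,0,0]]]';python3 -m pendant '[[[2.5,1,0,0,0,0,0],[0,2,0,0,0,0,0],[0,0,0,0,0,0,0],[0,0,0,0,0,0,0]]]'
python3 - <<'E'
from h import *
s=snapshot("side"); save(s,"s17.png",(200,160,200,210),3)
goto([.428,.303,.036],93)
E
```

```text
clock: 25.27
tool_pos: [0.4303, 0.2733, 0.1522]
orientation: [-90.0, -0.0, 93.0]
force: [0.3, 0.4, -1.2]
opening: 0.0158
clock: 25.6
tool_pos: [0.4297, 0.2966, 0.1213]
orientation: [-89.9, 0.1, 93.1]
force: [0.4, -0.7, -0.2]
opening: 0.0157
clock 25.65 yaw 93 j6 -53.1 shift now-axes cm [ 0.65 10.5   0.21] final-axes [ 0.64 10.5   0.22] rot [-0.04  0.02 -0.06] F [ 0.  -0.6 -1.7] op 0.016
```

View pics/s17.png

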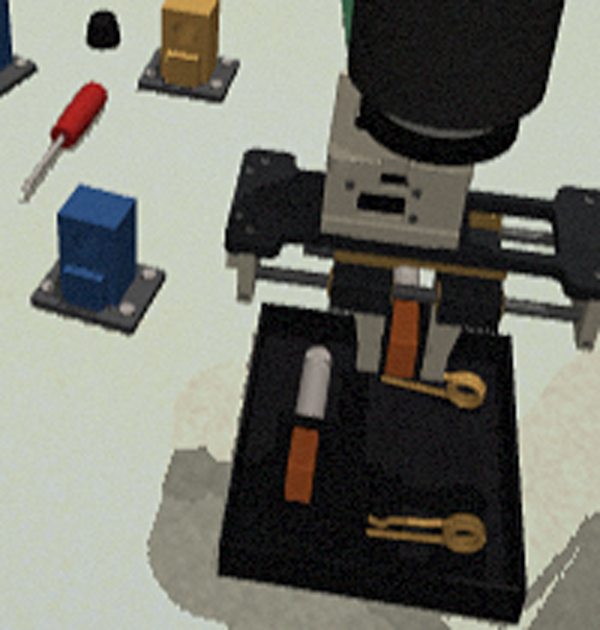

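```bash
python3 -m pendant '[[[0.1,0,0.1,0,0,0,0],[0,3,0,0,0,0,0],[0,3,0,0,0,0,0],[0,2.4,0,0,0,0,0],[0,1.2,0,0,0,0,0],[0,0.7,0,0,0,0,0],[0,0,0,0,0,0,0],[0,0,0,0,0,0,0]]]';python3 -m pendant '[[[0,0,0,0,0,0,0.27],[0,0,0,0,0,0,0.27],[0,0,0,0,0,0,0.27],[0,0,0,0,0,0,0.27],[0,-2,0,0,0,0,0.27],[0,-3,0,0,0,0,0.3],[0,-3,0,0,0,0,0.4],[0,-3,0,0,0,0,0.4]]]'
python3 - <<'E'
from h import *
s=snapshot("side"); save(s,"s18.png",(200,160,200,210),3)
t=snapshot("top"); save(t,"t18.png",(295,215,100,90),7)
E
```

```text
clock: 26.32
tool_pos: [0.4303, 0.2983, 0.0198]
orientation: [-90.0, -0.0, 93.0]
force: [-0.1, -0.2, -0.2]
opening: 0.0159
clock: 26.98
tool_pos: [0.4295, 0.2979, 0.1305]
orientation: [-90.0, 0.0, 93.0]
force: [-0.1, 1.2, -0.2]
opening: 0.0326
```

View pics/s18.png

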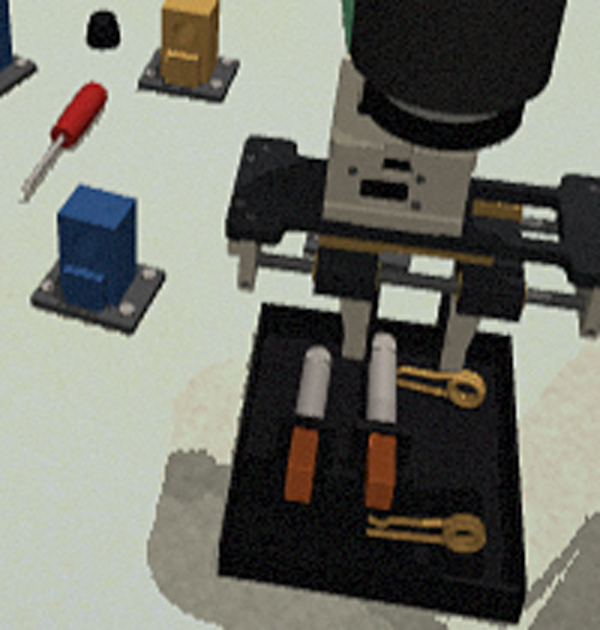

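View pics/t18.png

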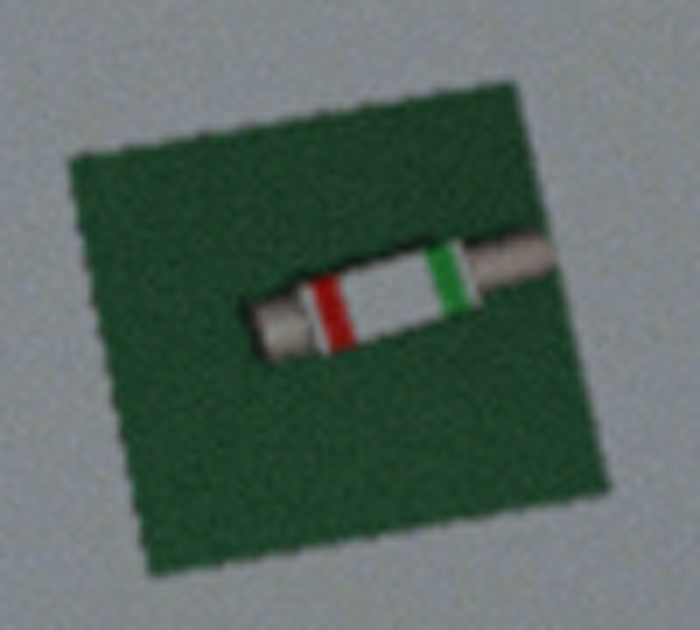

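```bash
cat >> h.py <<'E'
def cylx(x0,x1,r0,r1,z,n=16):
    a=np.linspace(0,2*np.pi,n,endpoint=False); return np.array([[x,r*np.cos(t),z+r*np.sin(t)] for x,r in((x0,r0),(x1,r1)) for t in a])
GAUGE=[box(-.035,.035,-.014,.014,.002,.030),cylx(.035,.066,.00975,.00975,.016),cylx(.066,.071,.00975,.007,.016),cylx(-.053,-.035,.0125,.0125,.016)]
def gmask(v,c,r=40):
    im=cv2.GaussianBlur(v["image"],(0,0),.6).astype(int)
    m=~((im[...,1]-im[...,0]>12)&(im[...,1]-im[...,2]>4)&(im[...,1]<130))
    # keep green band: bright green
    return m
E
python3 - <<'E'
from h import *
t=snapshot("top"); s=snapshot("side")
im=t["image"]; 
for u,v in((350,257),(340,259),(360,253),(370,250),(350,275),(320,250),(332,262)): print((u,v),im[v,u])
im=s["image"]
for u,v in((343,165),(345,172),(330,180),(337,156),(365,180)): print((u,v),im[v,u])
for n,a,b in(("brass",(297,187),(262,180)),("blue",(190,185),(232,250))):
    p0=[.6485,-.135,-.04] if n=="brass" else [.6465,.16,-.14]
    lab=[]
    for v,c in((t,a),(s,b)):
        m=fg(v); k,l=cv2.connectedComponents(m.astype(np.uint8)); m=(l==l[c[1],c[0]]); 
        m=cv2.morphologyEx(m.astype(np.uint8),cv2.MORPH_CLOSE,np.ones((5,5))).astype(np.float32)
        ig=np.ones(m.shape,bool); ig[c[1]-38:c[1]+30,c[0]-40:c[0]+40]=False; lab.append((v,m,ig)); 
    for w in(lab,lab[:1],lab[1:]): p,f=fit(w,BLOCK+LEDGE,p0); print(n,np.round(p,4),f)
E
```

```text
(350, 257) [129 135 137]
(340, 259) [126  79  79]
(360, 253) [ 81 115  92]
(370, 250) [112 104  99]
(350, 275) [29 62 39]
(320, 250) [28 59 41]
(332, 262) [77 77 73]
(343, 165) [22 21 20]
(345, 172) [21 20 19]
(330, 180) [26 28 26]
(337, 156) [25 24 23]
(365, 180) [24 24 24]
brass [ 0.6491 -0.1352 -0.0258] 82.8125
brass [ 0.6463 -0.1349 -0.0298] 29.0
brass [ 0.6494 -0.1363 -0.0315] 32.4375
blue [ 0.6468  0.1598 -0.1486] 105.4375
blue [ 0.6438  0.16   -0.1496] 30.0
blue [ 0.6477  0.159  -0.1561] 42.4375
```

```bash
cat >> h.py <<'E'
def gfit_top(t,thr=62,c=(352,256),r=34):
    im=cv2.GaussianBlur(t["image"],(0,0),.5).astype(int)
    m=(im[...,0]>thr)
    k,l=cv2.connectedComponents(m.astype(np.uint8)); 
    m=(l==l[c[1],c[0]]); m=cv2.morphologyEx(m.astype(np.uint8),cv2.MORPH_CLOSE,np.ones((3,3)))
    return m.astype(np.float32)
E
python3 - <<'E'
from h import *
t=snapshot("top"); m=gfit_top(t); print(m.sum(),cv2.boundingRect(m.astype(np.uint8)))
yx=np.argwhere(m>0); c=yx.mean(0)[::-1]; p0=ray(t,c,.016)
r,f=fit([(t,m,np.zeros(m.shape,bool))],GAUGE,[p0[0],p0[1],-1.4]); print(r,f,np.degrees(r[2]))
o=t["image"].copy(); q=render(t,GAUGE,r); o[...,0]=np.where(m>0,255,o[...,0]); o[...,1]=np.where(q>.5,255,o[...,1])
cv2.imwrite("pics/g.png",cv2.resize(o[215:305,295:395,::-1],None,fx=6,fy=6,interpolation=cv2.INTER_NEAREST))
goto([r[0]+.003,r[1],.024],np.degrees(r[2]))
goto([r[0]+.003,r[1],.024],np.degrees(r[2])+90)
E
```

```text
257.0 (332, 251, 27, 15)
[ 0.44117214 -0.27935999 -1.28407991] 179.0625 -73.57235928948964
clock 27.23 yaw 106.42764071051036 j6 -53.3 shift now-axes cm [-57.75  12.35   1.54] final-axes [-55.8   12.39  14.91] rot [ 1.000e-02 -1.344e+01  4.000e-02] F [-0.6 -0.8  0. ] op 0.035
clock 27.23 yaw 16.42764071051036 j6 -53.3 shift now-axes cm [-57.75  12.35   1.54] final-axes [-14.91  12.39 -55.8 ] rot [-2.000e-02  7.656e+01  4.000e-02] F [-0.6 -0.8  0. ] op 0.035
```

View pics/g.png

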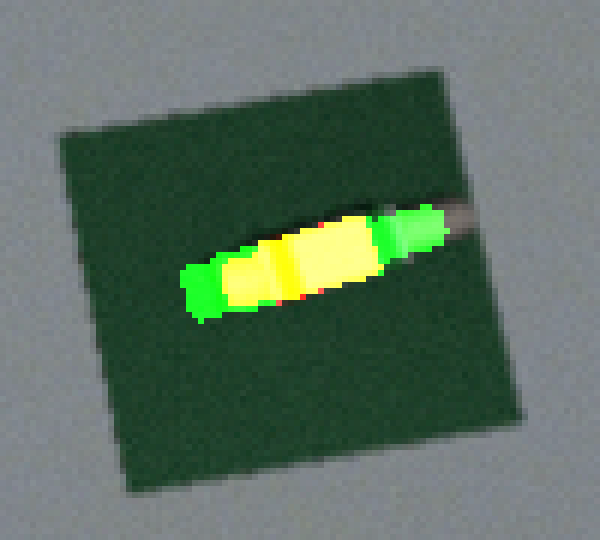

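```bash
cat >> h.py <<'E'
def gauge_top(t,seed=None,MATP=(.435,-.278,.19),r0=None):
    im=cv2.GaussianBlur(t["image"],(0,0),.5).astype(int)
    mat=render(t,[box(-.12,.12,-.13,.13,0,.0)],MATP)>.5
    matin=render(t,[box(-.083,.083,-.093,.093,0,.002)],MATP)>.5
    m=((im[...,0]>52)|(im[...,1]>90))&matin
    ig=~matin
    yx=np.argwhere(m); c=np.median(yx,0)[::-1]; p0=ray(t,c,.016)
    b=None
    for a in np.arange(-180,180,45):
        r,f=fit([(t,m.astype(np.float32),ig)],GAUGE,[p0[0],p0[1],np.radians(a)])
        if b is None or f<b[1]: b=(r,f)
    r,f=b
    # red vs green direction check
    d=(im[...,0]-im[...,1])>25; g=((im[...,1]-im[...,0])>20)&(im[...,1]>90)
    dm=np.argwhere(d&matin); gm=np.argwhere(g&matin)
    if len(dm) and len(gm):
        R_=ray(t,dm.mean(0)[::-1],.03); G_=ray(t,gm.mean(0)[::-1],.03); 
        print("red->green dir deg",np.degrees(np.arctan2(*(G_-R_)[[1,0]])),"mid",(R_+G_)/2, len(dm),len(gm))
    return r,f,m
E
python3 - <<'E'
from h import *
t=snapshot("top"); r,f,m=gauge_top(t); print(np.round(r,4),f,np.degrees(r[2]))
o=t["image"].copy(); q=render(t,GAUGE,r); o[...,0]=np.where(m>0,255,o[...,0]); o[...,1]=np.where(q>.5,255,o[...,1])
cv2.imwrite("pics/g2.png",cv2.resize(o[215:305,295:395,::-1],None,fx=6,fy=6,interpolation=cv2.INTER_NEAREST))
E
```

```text
red->green dir deg -73.27505741497063 mid [ 0.44587545 -0.29369628  0.03      ] 49 43
[ 0.4459 -0.2962 -1.2692] 51.4375 -72.72148924148252
```

View pics/g2.png

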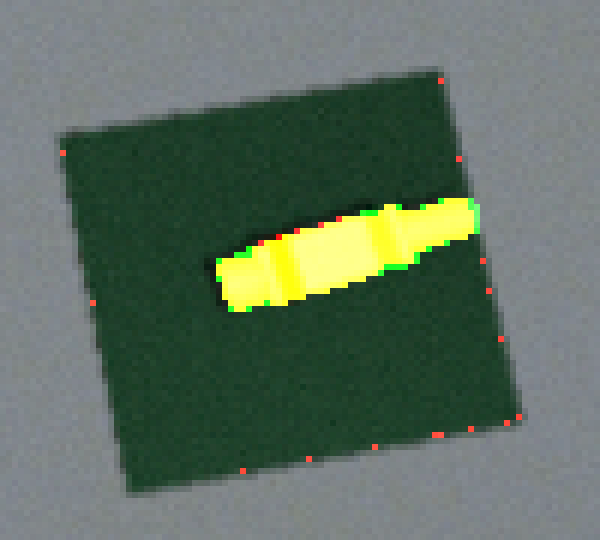

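```bash
python3 - <<'E'
from h import *
goto([.449,-.296,.1188],107)
E
python3 -m pendant '[[[0,0,0,0,-7,0,0.6],[0,0,0,0,-7,0,0.6],[0,0,0,0,0,0,0.6]]]'
python3 - <<'E'
from h import *
goto([.449,-.296,.1188],107)
E
```

```text
clock 27.28 yaw 107 j6 -53.3 shift now-axes cm [-59.4    2.87   1.13] final-axes [-57.36   2.85  15.47] rot [ -0.04 -14.    -0.02] F [ 1.1 -0.3 -0.7] op 0.0351
clock: 27.53
tool_pos: [0.4292, 0.2976, 0.1278]
orientation: [-89.9, 0.1, 107.3]
force: [0.1, 0.5, -0.3]
opening: 0.049
clock 27.53 yaw 107 j6 -38.9 shift now-axes cm [-57.25   2.89  15.79] final-axes [-57.34   2.78  15.47] rot [-0.11  0.33 -0.08] F [ 0.1  0.5 -0.3] op 0.049
```

```bash
python3 -m pendant '[[[-3.8,0,1,0,0,0,0.6],[-3.8,0,1,0,0,0,0.6],[-3.8,0,1,0,0,0,0.6],[-3.8,0,1,0,0,0,0.6],[-3.8,0,1,0,0,0,0.6],[-3.8,0,1,0,0,0,0.6],[-3.8,0,1,0,0,0,0.6],[-3.8,0,1,0,0,0,0.6],[-3.8,0,1,0,0,0,0.6],[-3.8,0,1,0,0,0,0.6],[-3.8,0,1,0,0,0,0.6]]]';python3 -m pendant '[[[-3.8,0,1,0,0,0,0.6],[-3.8,0,1,0,0,0,0.6],[-3.8,0,1,0,0,0,0.6],[-3.8,0,1.4,0,0,0,0.6],[0,2.8,0,0,0,0,0.6],[0,0,0,0,0,0,0.6],[0,0,0,0,0,0,0.6]]]'
python3 - <<'E'
from h import *
s=snapshot("side"); save(s,"s19.png",(300,100,110,100),6)
t=snapshot("top"); save(t,"t19.png",(285,205,120,110),6)
goto([.449,-.296,.024],107)
E
```

```text
clock: 28.45
tool_pos: [0.446, -0.1357, 0.1285]
orientation: [-89.9, -0.0, 106.7]
force: [1.1, 1.2, -0.6]
opening: 0.0526
clock: 29.03
tool_pos: [0.4472, -0.2921, 0.0992]
orientation: [-89.7, -0.2, 106.7]
force: [0.7, 0.3, 0.1]
opening: 0.0527
clock 29.13 yaw 107 j6 28.9 shift now-axes cm [-0.42  9.62  0.15] final-axes [-0.42  9.62  0.16] rot [-0.04 -0.03  0.  ] F [0.1 0.3 0.1] op 0.0524
```

View pics/s19.png

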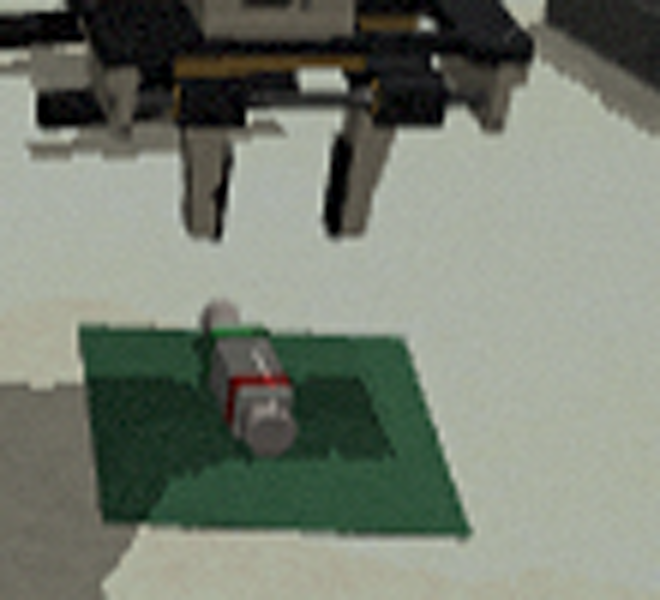

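View pics/t19.png

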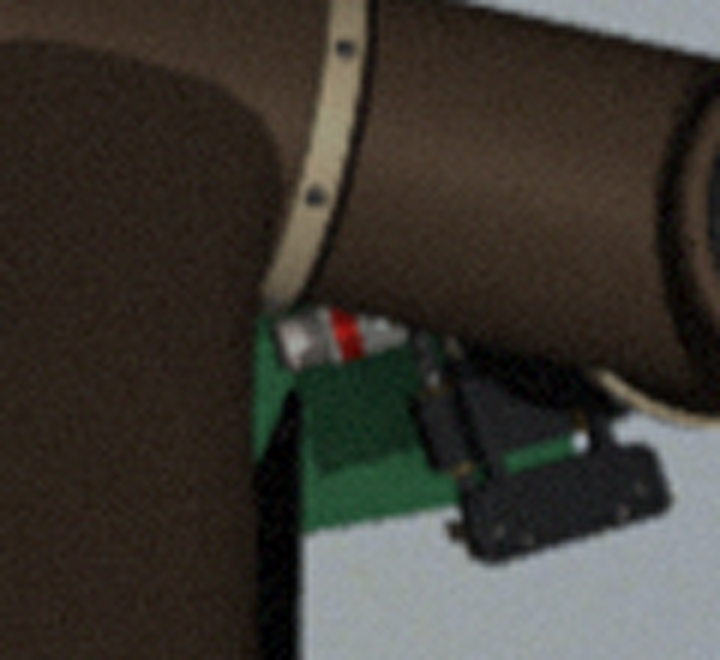

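```bash
python3 -m pendant '[[[-0.4,1,0.2,0,0,0,0.6],[0,2.5,0,0,0,0,0.6],[0,2.5,0,0,0,0,0.6],[0,1.5,0,0,0,0,0.6],[0,1,0,0,0,0,0.6],[0,1,0,0,0,0,0.6],[0,0,0,0,0,0,0.6],[0,0,0,0,0,0,0.6]]]'
python3 - <<'E'
from h import *
goto([.449,-.296,.024],107)
s=snapshot("side"); save(s,"s20.png",(300,100,110,100),6)
E
```

```text
clock: 29.8
tool_pos: [0.4487, -0.2962, 0.0062]
orientation: [-90.0, 0.0, 107.0]
force: [0.4, 0.4, 0.3]
opening: 0.0524
clock 29.8 yaw 107 j6 29.6 shift now-axes cm [ 0.01  0.1  -0.03] final-axes [ 0.01  0.1  -0.03] rot [-0.    0.04 -0.01] F [0.4 0.4 0.3] op 0.0524
```

View pics/s20.png

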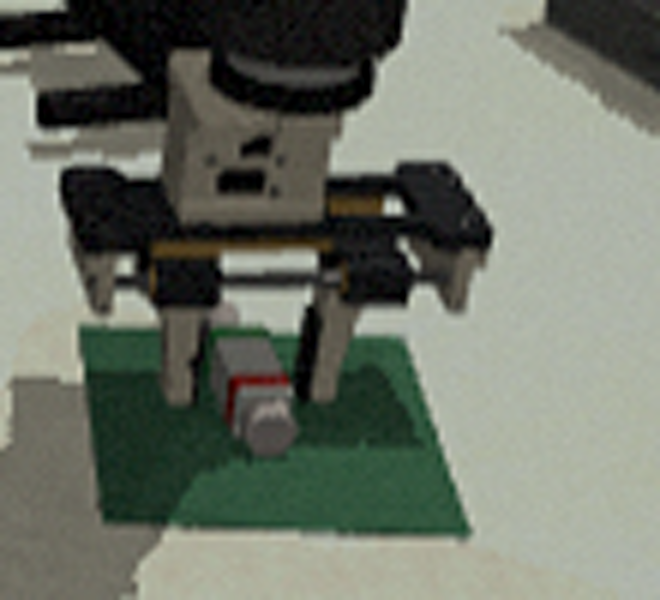

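Close on the handle.

```bash
python3 -m pendant '[[[0,0,0,0,0,0,0],[0,0,0,0,0,0,0],[0,0,0,0,0,0,0],[0,0,0,0,0,0,0],[0,0,0,0,0,0,0],[0,0,0,0,0,0,0],[0,0,0,0,0,0,0]]]'
python3 - <<'E'
from h import *
o,R=st();print(o["tool_pos"],o["orientation"],o["force"],o["opening"])
s=snapshot("side")
# predicted no-go centre face proj vs image, for offset along axis
ax=np.array([np.cos(np.radians(-73)),np.sin(np.radians(-73)),0]); T=np.array(o["tool_pos"])
for d in(-.006,-.003,0,.003,.006):
    c=np.array([T[0],T[1],.016])+ax*d; print(d,"nogo face",proj(s,c-ax*.053).round(1),"handle top -end",proj(s,c-ax*.035+[0,0,.014]).round(1))
save(s,"s21.png",(325,135,40,50),12)
E
```

```text
clock: 30.43
tool_pos: [0.4487, -0.2965, 0.0065]
orientation: [-90.0, 0.0, 107.0]
force: [-0.3, 0.5, 5.2]
opening: 0.0278
[ 0.44869497 -0.29647702  0.00645239] [-9.00317503e+01  2.53850915e-02  1.07014281e+02] [-0.30315146  0.49685151  5.24597314] 0.027780002548129304
-0.006 nogo face [[345.4 172.9]] handle top -end [[344.6 165.5]]
-0.003 nogo face [[345.1 172.4]] handle top -end [[344.3 165. ]]
0 nogo face [[344.9 171.9]] handle top -end [[344.1 164.5]]
0.003 nogo face [[344.7 171.3]] handle top -end [[343.9 163.9]]
0.006 nogo face [[344.4 170.8]] handle top -end [[343.6 163.4]]
```

View pics/s21.png

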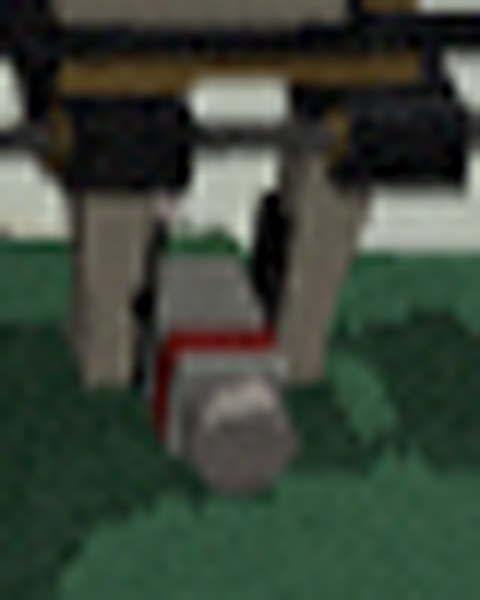

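```bash
python3 -m pendant '[[[0,-2,0,0,0,0,0],[0,-3.5,0,0,0,0,0],[0,-3.5,0,0,0,0,0],[0,-3.5,0,0,0,0,0],[0,0,0,0,6.3,0,0],[0,0,0,0,6.3,0,0],[0,0,0,0,6.2,0,0],[0,0,0,0,0,0,0],[0,0,0,0,0,0,0]]]'
python3 - <<'E'
from h import *
goto([.6528,-.0265,.0505+.0188],88.2)
s=snapshot("side"); save(s,"s22.png",(290,70,120,110),6)
E
```

```text
clock: 31.23
tool_pos: [0.4478, -0.2962, 0.1304]
orientation: [-89.9, -0.0, 88.4]
force: [0.1, -0.6, -1.8]
opening: 0.0278
clock 31.23 yaw 88.2 j6 11.0 shift now-axes cm [ 27.53   7.99 -19.74] final-axes [ 27.6    7.99 -19.64] rot [-0.06  0.19  0.03] F [ 0.1 -0.6 -1.8] op 0.0278
```

View pics/s22.png

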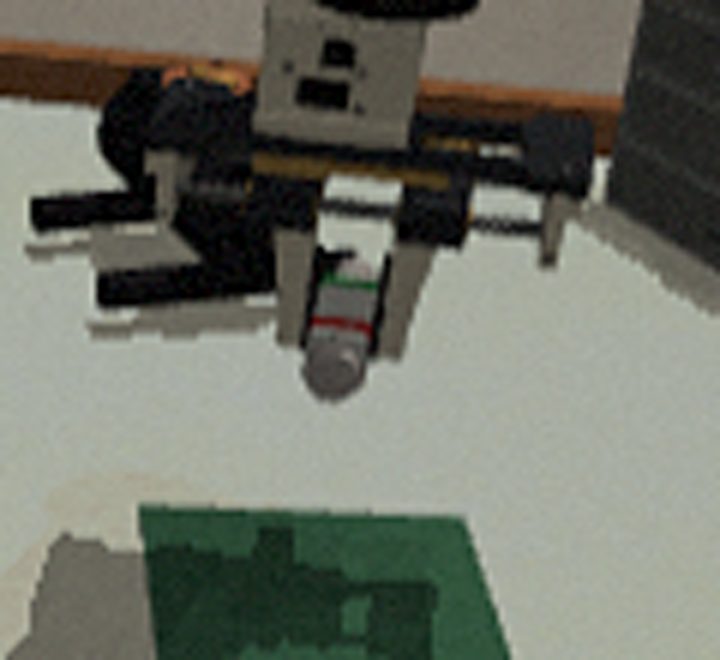

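```bash
python3 -m pendant '[[[2.8,0,-2,0,0,0,0],[2.8,0,-2,0,0,0,0],[2.8,0,-2,0,0,0,0],[2.8,0,-2,0,0,0,0],[2.8,0,-2,0,0,0,0],[2.8,0,-2,0,0,0,0],[2.8,0,-2,0,0,0,0],[2.8,0,-2,0,0,0,0],[2.8,0,-2,0,0,0,0],[2.4,0,-1.6,0,0,0,0],[0,0,0,0,0,0,0],[0,0,0,0,0,0,0]]]'
python3 - <<'E'
from h import *
goto([.6528,-.0265,.0505+.0188],88.2)
E
```

```text
clock: 32.28
tool_pos: [0.6532, -0.0251, 0.1297]
orientation: [-89.9, 0.0, 88.5]
force: [0.1, -0.8, -3.6]
opening: 0.028
clock 32.28 yaw 88.2 j6 -16.4 shift now-axes cm [-0.13  7.92  0.03] final-axes [-0.14  7.92  0.04] rot [-0.1   0.29 -0.02] F [ 0.1 -0.8 -3.6] op 0.028
```

```bash
python3 -m pendant '[[[0,2.5,0,0,0.3,0,0],[0,2.5,0,0,0,0,0],[0,2,0,0,0,0,0],[0,0.9,0,0,0,0,0],[0,0,0,0,0,0,0],[0,0,0,0,0,0,0]]]'
python3 - <<'E'
from h import *
goto([.6528,-.0265,.0505+.0188],88.2)
o,R=st();T=np.array(o["tool_pos"])
s=snapshot("side"); save(s,"s23.png",(210,110,110,110),6)
g=T+[0,0,.0095]; x=-R[:,0]; g=g+x*.0015
print("tip",g+x*.071,proj(s,g+x*.071),"nogo",proj(s,g-x*.053),"bore mouth",proj(s,[.6494+.018*.031,-.1358+.018,.06]))
E
```

```text
clock: 32.78
tool_pos: [0.6528, -0.0273, 0.0522]
orientation: [-90.0, 0.0, 87.9]
force: [1.1, -0.4, -1.3]
opening: 0.0276
clock 32.78 yaw 88.2 j6 -16.8 shift now-axes cm [0.08 0.17 0.01] final-axes [0.08 0.17 0.01] rot [-0.03 -0.27 -0.03] F [ 1.1 -0.4 -1.3] op 0.0276
tip [ 0.65021397 -0.09976021  0.0617123 ] [[259.68346531 173.69563521]] nogo [[245.60560256 199.76979865]] bore mouth [[261.36449837 170.82939429]]
```

View pics/s23.png

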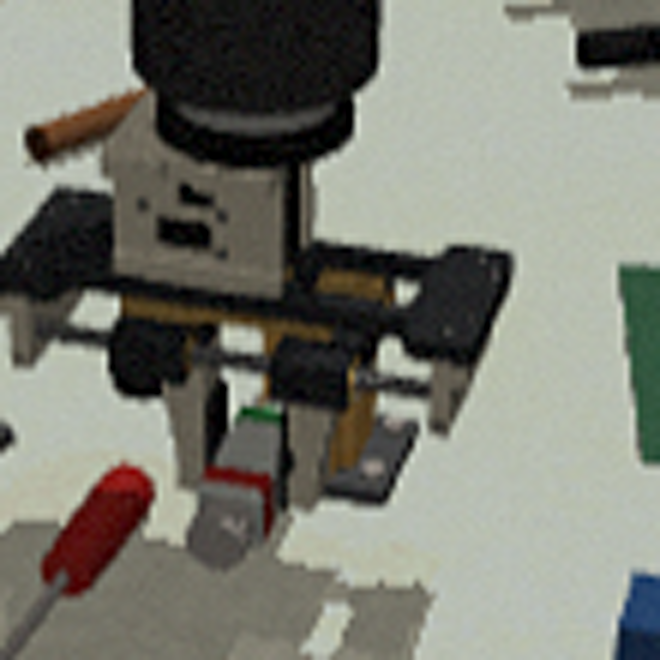

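```bash
python3 -m pendant '[[[0,0.15,0,0,-0.2,0,0],[-0.7,0,0,0,0,0,0],[-0.7,0,0,0,0,0,0],[-0.5,0,0,0,0,0,0],[-0.4,0,0,0,0,0,0],[-0.3,0,0,0,0,0,0],[0,0,0,0,0,0,0]]]'
python3 - <<'E'
from h import *
o,R=st();print(o["tool_pos"],o["orientation"],o["force"],o["moment"])
E
```

```text
clock: 33.42
tool_pos: [0.652, -0.0535, 0.0506]
orientation: [-90.0, 0.0, 88.1]
force: [0.2, 0.3, -2.8]
opening: 0.0277
[ 0.65196928 -0.05353056  0.05060052] [-9.00007669e+01  2.15117752e-03  8.80554295e+01] [ 0.18779223  0.32158626 -2.79426317] [0.06303111 0.1535357  0.00257166]
```

```bash
python3 -m pendant '[[[-0.5,0,0,0,0,0,0],[-0.5,0,0,0,0,0,0],[-0.5,0,0,0,0,0,0],[-0.5,0,0,0,0,0,0],[0,0,0,0,0,0,0]]]'
python3 -m pendant '[[[-0.2,0,0,0,0,0,0],[-0.2,0,0,0,0,0,0],[0,0,0,0,0,0,0]]]'
```

```text
clock: 33.83
tool_pos: [0.6512, -0.0736, 0.0504]
orientation: [-90.0, 0.0, 88.1]
force: [0.1, 0.2, -2.1]
opening: 0.0281
clock: 34.08
tool_pos: [0.6512, -0.0769, 0.0505]
orientation: [-90.0, 0.0, 88.1]
force: [0.9, 0.9, -2.5]
opening: 0.0281
```

```bash
python3 -m pendant '[[[-0.2,0,0,0,0,0,0],[0,0,0,0,0,0,0]]]';python3 -m pendant '[[[-0.15,0,0,0,0,0,0],[0,0,0,0,0,0,0]]]';python3 -m pendant '[[[-0.15,0,0,0,0,0,0],[0,0,0,0,0,0,0]]]'
```

```text
clock: 34.25
tool_pos: [0.6512, -0.0788, 0.0505]
orientation: [-90.0, 0.0, 88.1]
force: [-0.1, 0.5, -3.0]
opening: 0.0275
clock: 34.42
tool_pos: [0.6511, -0.0802, 0.0505]
orientation: [-90.0, 0.0, 88.1]
force: [-0.8, 0.2, -3.5]
opening: 0.0275
clock: 34.58
tool_pos: [0.651, -0.0818, 0.0505]
orientation: [-90.0, 0.0, 88.1]
force: [0.7, 0.1, -2.5]
opening: 0.0278
```

```bash
python3 -m pendant '[[[-0.15,0,0,0,0,0,0],[0,0,0,0,0,0,0]]]';python3 -m pendant '[[[-0.15,0,0,0,0,0,0],[0,0,0,0,0,0,0]]]';python3 -m pendant '[[[-0.1,0,0,0,0,0,0],[0,0,0,0,0,0,0]]]'
```

```text
clock: 34.75
tool_pos: [0.651, -0.0833, 0.0505]
orientation: [-90.0, 0.0, 88.1]
force: [-0.9, 0.1, -3.2]
opening: 0.0276
clock: 34.92
tool_pos: [0.651, -0.0849, 0.0505]
orientation: [-90.0, 0.0, 88.1]
force: [0.6, -0.5, -2.9]
opening: 0.0277
clock: 35.08
tool_pos: [0.651, -0.0852, 0.0505]
orientation: [-90.0, -0.0, 88.1]
force: [0.2, 3.2, -1.8]
opening: 0.0278
```

```bash
python3 -m pendant '[[[-0.1,0,0,0,0,0,0],[-0.05,0,0,0,0,0,0],[0,0,0,0,0,0,0],[0,0,0,0,0,0,0],[0,0,0,0,0,0,0]]]'
python3 - <<'E'
from h import *
o,R=st();print(o["tool_pos"],o["orientation"],o["force"],o["moment"])
s=snapshot("side"); save(s,"s24.png",(210,110,110,110),6)
E
```

```text
clock: 35.5
tool_pos: [0.651, -0.0853, 0.0505]
orientation: [-90.0, -0.1, 88.1]
force: [-0.5, 10.0, -1.5]
opening: 0.0279
[ 0.65103591 -0.08534     0.05054132] [-90.02642489  -0.10392102  88.11125191] [-0.54886824 10.00590587 -1.45972389] [ 3.56689212  0.59959679 -0.18446342]
```

View pics/s24.png

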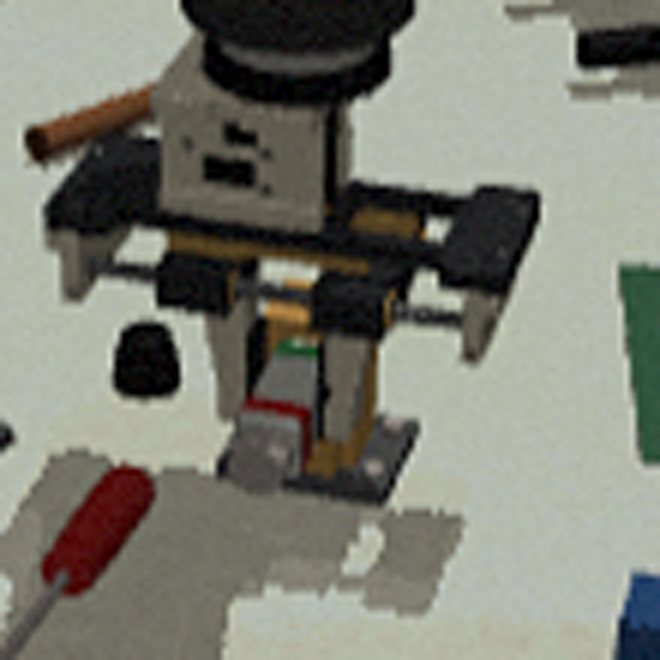

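```bash
python3 -m pendant '[[[0.2,0,0,0,0,0,0],[0.8,0,0,0,0,0,0],[1.5,0,0,0,0,0,0],[1.5,0,0,0,0,0,0],[1.5,0,0,0,0,0,0],[0.8,0,0,0,0,0,0],[0,0,0,0,0,0,0],[0,-3,0,0,0,0,0],[0,-3,0,0,0,0,0],[0,-2,0,0,0,0,0],[0,0,0,0,0,0,0]]]'
python3 - <<'E'
from h import *
o,R=st();print(o["tool_pos"],o["orientation"],o["force"],o["opening"])
goto([.6461,-.245,.0505+.0188],88.1)
s=snapshot("side"); save(s,"s25.png",(200,80,120,110),6)
E
```

```text
clock: 36.47
tool_pos: [0.656, -0.0237, 0.136]
orientation: [-90.5, -0.0, 88.2]
force: [0.8, -0.4, -2.1]
opening: 0.0277
[ 0.6559534  -0.02374668  0.13604625] [-9.04618442e+01 -4.27589513e-02  8.81812781e+01] [ 0.75877295 -0.40628053 -2.08239531] 0.027728691182133298
clock 36.47 yaw 88.1 j6 -16.8 shift now-axes cm [-22.15   8.54   0.35] final-axes [-22.15   8.55   0.25] rot [0.46 0.08 0.04] F [ 0.8 -0.4 -2.1] op 0.0277
```

View pics/s25.png

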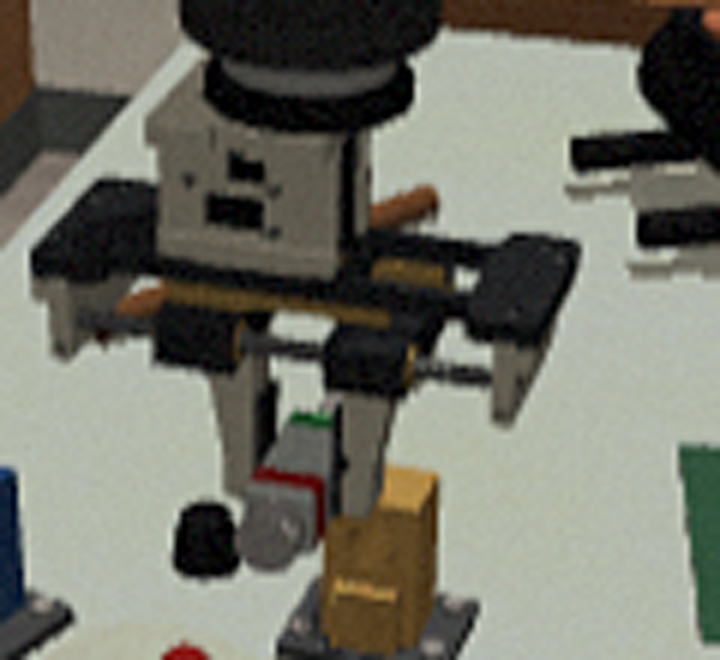

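```bash
python3 -m pendant '[[[-3.7,0,0,0,0,0,0],[-3.7,0,0,0,0,0,0],[-3.7,0,0,0,0,0,0],[-3.7,0,0.1,0,0,0,0],[-3.7,0,0.1,0,0,0,0],[-3.7,0,0.1,0,0,0,0],[0,2.5,0,0,0,0,0],[0,2.5,0,0,0,0,0],[0,2,0,0,0,0,0],[0,0.7,0,0,0,0,0],[0,0,0,0,0,0,0],[0,0,0,0,0,0,0]]]'
python3 - <<'E'
from h import *
o,R=st();print(o["tool_pos"],o["orientation"],o["force"],o["opening"])
goto([.6461,-.245,.0505+.0188],88.1)
s=snapshot("side"); save(s,"s26.png",(210,90,110,110),6)
E
```

```text
clock: 37.52
tool_pos: [0.6426, -0.2459, 0.0532]
orientation: [-89.9, 0.0, 88.1]
force: [0.5, 0.2, -1.1]
opening: 0.0279
[ 0.6426252  -0.24586664  0.05324233] [-8.99349118e+01  1.57241607e-02  8.81376286e+01] [ 0.5029632   0.23617578 -1.12879788] 0.02789979296620172
clock 37.52 yaw 88.1 j6 2.9 shift now-axes cm [ 0.1   0.27 -0.34] final-axes [ 0.1   0.27 -0.34] rot [-0.07  0.04 -0.02] F [ 0.5  0.2 -1.1] op 0.0279
```

View pics/s26.png

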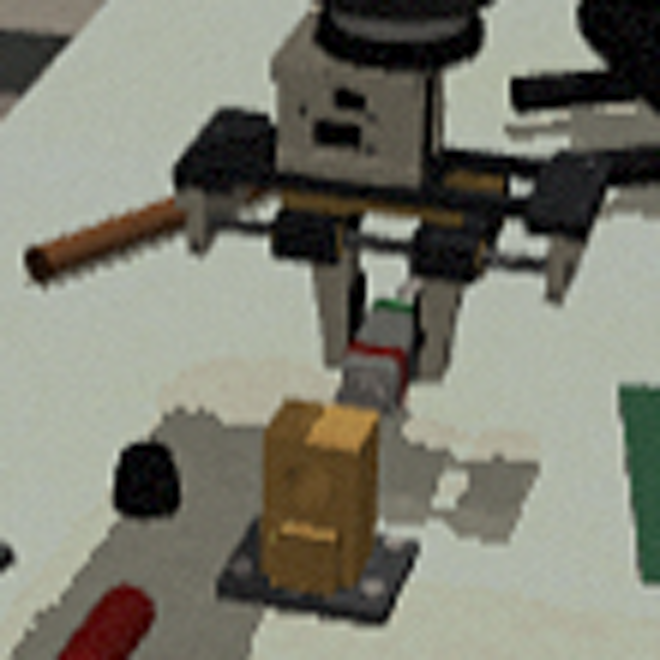

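```bash
python3 -m pendant '[[[0,0.25,-0.35,0,0,0,0],[0.8,0,0,0,0,0,0],[0.8,0,0,0,0,0,0],[0.8,0,0,0,0,0,0],[0.5,0,0,0,0,0,0],[0,0,0,0,0,0,0],[0,0,0,0,0,0,0]]]';python3 -m pendant '[[[0.2,0,0,0,0,0,0],[0,0,0,0,0,0,0]]]';python3 -m pendant '[[[0.15,0,0,0,0,0,0],[0,0,0,0,0,0,0]]]'
```

```text
clock: 38.15
tool_pos: [0.6474, -0.2164, 0.0513]
orientation: [-90.0, 0.0, 88.2]
force: [0.2, -0.4, -1.8]
opening: 0.0277
clock: 38.32
tool_pos: [0.6472, -0.215, 0.0511]
orientation: [-90.0, -0.0, 88.1]
force: [-0.3, -0.2, -2.4]
opening: 0.0278
clock: 38.48
tool_pos: [0.6472, -0.2136, 0.0509]
orientation: [-90.0, -0.0, 88.1]
force: [-0.7, -0.2, -2.6]
opening: 0.0274
```

```bash
python3 -m pendant '[[[0.15,0,0,0,0,0,0],[0,0,0,0,0,0,0]]]';python3 -m pendant '[[[0.15,0,0,0,0,0,0],[0,0,0,0,0,0,0]]]';python3 -m pendant '[[[0.1,0,0,0,0,0,0],[0,0,0,0,0,0,0]]]'
```

```text
clock: 38.65
tool_pos: [0.6472, -0.212, 0.0509]
orientation: [-90.0, -0.0, 88.1]
force: [-0.3, -0.5, -2.1]
opening: 0.0277
clock: 38.82
tool_pos: [0.6473, -0.2104, 0.051]
orientation: [-90.0, -0.0, 88.1]
force: [-0.3, 0.7, -3.0]
opening: 0.0281
clock: 38.98
tool_pos: [0.6473, -0.2096, 0.051]
orientation: [-90.0, 0.0, 88.1]
force: [-0.7, 0.4, -3.1]
opening: 0.0277
```

```bash
python3 -m pendant '[[[0.1,0,0,0,0,0,0],[0,0,0,0,0,0,0]]]';python3 -m pendant '[[[0.1,0,0,0,0,0,0],[0,0,0,0,0,0,0]]]'
```

```text
clock: 39.15
tool_pos: [0.6473, -0.2094, 0.0512]
orientation: [-90.0, 0.1, 88.1]
force: [0.6, -4.6, -3.5]
opening: 0.0279
clock: 39.32
tool_pos: [0.6473, -0.2092, 0.0512]
orientation: [-90.0, 0.1, 88.1]
force: [-0.1, -9.1, -3.3]
opening: 0.0277
```

```bash
python3 -m pendant '[[[0,0,0,0,0,0,0],[0,0,0,0,0,0,0],[0,0,0,0,0,0,0],[-0.3,0,0,0,0,0,0],[-1.5,0,0,0,0,0,0],[-1.5,0,0,0,0,0,0],[0,-3,0,0,0,0,0],[0,-3,0,0,0,0,0],[0,-2.5,0,0,0,0,0],[0,0,0,0,0,0,0],[0,0,0,0,0,0,0]]]'
python3 - <<'E'
from h import *
s=snapshot("side"); save(s,"s27.png",(210,60,110,110),6)
goto([.6632,.2661,.0505+.0188],81.35)
E
```

```text
clock: 40.23
tool_pos: [0.6473, -0.2416, 0.138]
orientation: [-90.2, 0.0, 88.1]
force: [-0.2, 0.8, -3.8]
opening: 0.0281
clock 40.28 yaw 81.35 j6 2.4 shift now-axes cm [5.075e+01 8.590e+00 2.000e-02] final-axes [50.41  8.56  5.94] rot [0.04 6.71 0.04] F [ 0.6 -0.3 -2.7] op 0.0277
```

View pics/s27.png

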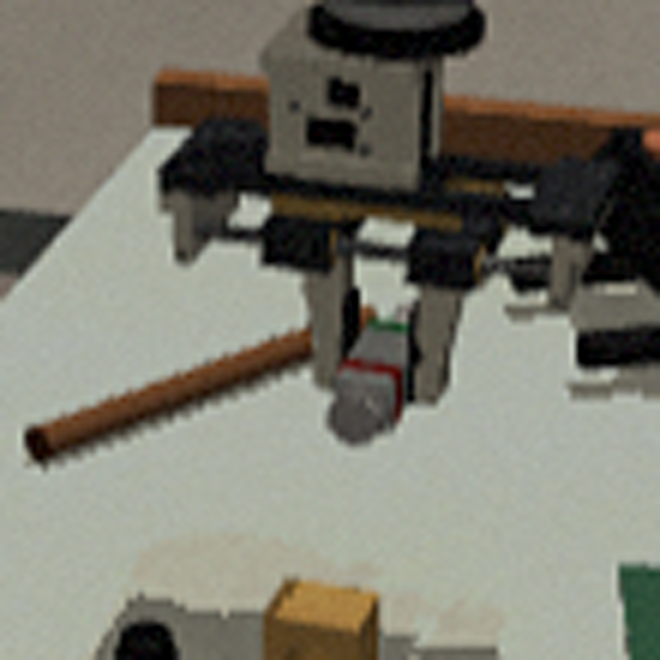

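```bash
python3 -m pendant '[[[2,0,0,0,0,0,0],[3.8,0,0,0,0,0,0],[3.8,0,0,0,0,0,0],[3.8,0,0,0,0,0,0],[3.8,0,0,0,0,0,0],[3.8,0,0,0,0,0,0],[3.8,0,0,0,0,0,0],[3.8,0,0,0,0,0,0],[3.8,0,0,0,0,0,0],[3.8,0,0,0,0,0,0],[3.8,0,0,0,0,0,0]]]';python3 -m pendant '[[[3.8,0,0,0,0,0,0],[3.8,0,0,0,0,0,0],[3.5,0,0,0,0,0,0],[0,0,0,0,6.7,0,0],[0,0,0,0,0,0,0],[0,0,0,0,0,0,0]]]'
python3 - <<'E'
from h import *
goto([.6632,.2661,.0505+.0188],81.35)
s=snapshot("side"); save(s,"s28.png",(140,160,130,130),5)
E
```

```text
clock: 41.2
tool_pos: [0.6585, 0.1604, 0.1341]
orientation: [-89.8, 0.1, 88.1]
force: [1.4, -0.4, -3.6]
opening: 0.0279
clock: 41.7
tool_pos: [0.6623, 0.2697, 0.1339]
orientation: [-89.8, 0.1, 81.6]
force: [0.4, 0.4, -3.3]
opening: 0.0277
clock 41.7 yaw 81.35 j6 -46.1 shift now-axes cm [-0.33  8.34 -0.16] final-axes [-0.35  8.34 -0.14] rot [-0.15  0.24 -0.12] F [ 0.4  0.4 -3.3] op 0.0277
```

View pics/s28.png

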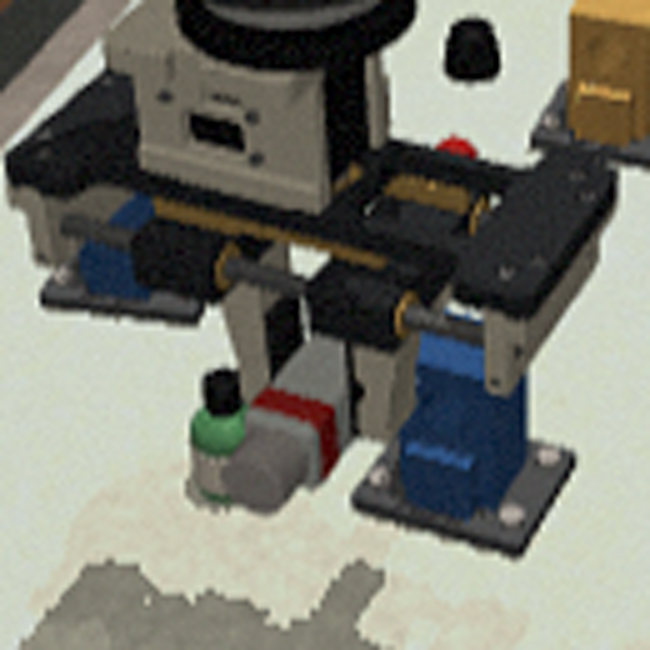

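```bash
python3 -m pendant '[[[-0.2,2.5,-0.15,0,0.2,0,0],[0,2.5,0,0,0,0,0],[0,2,0,0,0,0,0],[0,1.2,0,0,0,0,0],[0,0,0,0,0,0,0],[0,0,0,0,0,0,0]]]'
python3 - <<'E'
from h import *
goto([.6632,.2661,.0505+.0188],81.35)
o,R=st(); print(o["tool_pos"],o["orientation"])
E
```

```text
clock: 42.25
tool_pos: [0.6646, 0.2669, 0.0538]
orientation: [-90.0, 0.1, 81.2]
force: [0.1, 0.4, -2.9]
opening: 0.0278
clock 42.25 yaw 81.35 j6 -46.2 shift now-axes cm [-0.1   0.33  0.12] final-axes [-0.1   0.33  0.13] rot [-0.03 -0.12 -0.06] F [ 0.1  0.4 -2.9] op 0.0278
[0.66458767 0.26688739 0.05384285] [-8.99674229e+01  6.13400164e-02  8.12254807e+01]
```

```bash
python3 -m pendant '[[[0,0.32,0.12,0,-0.1,0,0],[0,0,0,0,0,0,0],[-0.7,0,0,0,0,0,0],[-0.7,0,0,0,0,0,0],[-0.5,0,0,0,0,0,0],[-0.4,0,0,0,0,0,0],[-0.3,0,0,0,0,0,0],[0,0,0,0,0,0,0]]]'
python3 - <<'E'
from h import *
o,R=st(); T=np.array(o["tool_pos"]); print(T,o["orientation"],o["force"])
yb=np.array([.1504,.9886,0]);b=np.array([.647,.1593,0]); d=T-b; print("along",d@yb,"lat",d[0]*yb[1]-d[1]*yb[0])
s=snapshot("side"); save(s,"s29.png",(140,160,130,130),5)
E
```

```text
clock: 42.92
tool_pos: [0.6593, 0.2416, 0.0511]
orientation: [-90.0, -0.0, 81.3]
force: [-0.6, 0.2, -2.4]
opening: 0.0279
[0.65926095 0.24161148 0.0510598 ] [-9.00020981e+01 -3.60741105e-03  8.12652911e+01] [-0.56270076  0.24674258 -2.40476166]
along 0.08321717421204376 lat -0.0002584757891449709
```

View pics/s29.png

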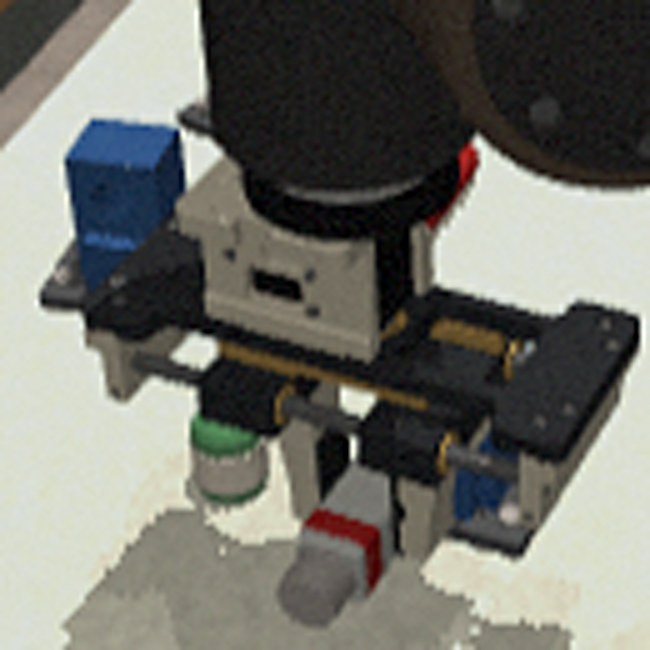

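```bash
python3 -m pendant '[[[-0.4,0,0,0,0,0,0],[-0.4,0,0,0,0,0,0],[0,0,0,0,0,0,0]]]';python3 -m pendant '[[[-0.5,0,0,0,0,0,0],[-0.5,0,0,0,0,0,0],[-0.5,0,0,0,0,0,0],[0,0,0,0,0,0,0]]]';python3 -m pendant '[[[-0.3,0,0,0,0,0,0],[-0.2,0,0,0,0,0,0],[0,0,0,0,0,0,0]]]'
```

```text
clock: 43.22
tool_pos: [0.6578, 0.2338, 0.0507]
orientation: [-90.0, 0.0, 81.3]
force: [-0.1, 0.2, -2.9]
opening: 0.0279
clock: 43.55
tool_pos: [0.6555, 0.2185, 0.0508]
orientation: [-90.0, 0.0, 81.3]
force: [-0.6, 0.2, -4.1]
opening: 0.0276
clock: 43.8
tool_pos: [0.655, 0.2144, 0.0508]
orientation: [-90.0, 0.0, 81.3]
force: [-0.3, -1.3, -2.9]
opening: 0.0279
```

```bash
python3 -m pendant '[[[-0.2,0,0,0,0,0,0],[0,0,0,0,0,0,0]]]';python3 -m pendant '[[[-0.15,0,0,0,0,0,0],[0,0,0,0,0,0,0]]]';python3 -m pendant '[[[-0.15,0,0,0,0,0,0],[0,0,0,0,0,0,0]]]'
```

```text
clock: 43.97
tool_pos: [0.6547, 0.2126, 0.0508]
orientation: [-90.0, -0.0, 81.3]
force: [-0.8, -1.1, -3.0]
opening: 0.0279
clock: 44.13
tool_pos: [0.6545, 0.2111, 0.0507]
orientation: [-90.0, 0.0, 81.3]
force: [-0.5, -0.3, -3.9]
opening: 0.0276
clock: 44.3
tool_pos: [0.6545, 0.2103, 0.0509]
orientation: [-90.0, -0.1, 81.3]
force: [-0.2, 2.0, -3.9]
opening: 0.0276
```

```bash
python3 -m pendant '[[[-0.1,0,0,0,0,0,0],[0,0,0,0,0,0,0]]]';python3 -m pendant '[[[-0.1,0,0,0,0,0,0],[0,0,0,0,0,0,0]]]'
```

```text
clock: 44.47
tool_pos: [0.6545, 0.2102, 0.0509]
orientation: [-90.0, -0.1, 81.3]
force: [-0.6, 6.4, -4.1]
opening: 0.0277
clock: 44.63
tool_pos: [0.6545, 0.2102, 0.051]
orientation: [-90.1, -0.2, 81.3]
force: [-0.4, 9.5, -3.8]
opening: 0.0278
```

```bash
python3 -m pendant '[[[0,0,0,0,0,0,0],[0,0,0,0,0,0,0],[0,0,0,0,0,0,0],[0.3,0,0,0,0,0,0],[0.8,0,0,0,0,0,0],[1.5,0,0,0,0,0,0],[1.5,0,0,0,0,0,0],[1.5,0,0,0,0,0,0],[0.5,0,0,0,0,0,0],[0,0,0,0,0,0,0]]]';python3 -m pendant '[[[0,-3,0,0,0,0,0],[0,-3,0,0,0,0,0],[0,-2.5,0,0,0,0,0],[0,0,0,0,0,0,0]]]'
python3 - <<'E'
from h import *
goto([.6306,.053,.0508+.0188],81.35)
s=snapshot("side"); save(s,"s30.png",(140,160,130,130),5)
E
```

```text
clock: 45.47
tool_pos: [0.6634, 0.2705, 0.0505]
orientation: [-90.0, -0.0, 81.4]
force: [0.6, -1.1, -3.0]
opening: 0.028
clock: 45.8
tool_pos: [0.6662, 0.2694, 0.1426]
orientation: [-90.4, -0.3, 81.4]
force: [0.9, 1.2, -1.8]
opening: 0.0279
clock 45.8 yaw 81.35 j6 -46.3 shift now-axes cm [-21.98   9.06   0.34] final-axes [-21.93   9.18   0.26] rot [0.43 0.01 0.28] F [ 0.9  1.2 -1.8] op 0.0279
```

View pics/s30.png

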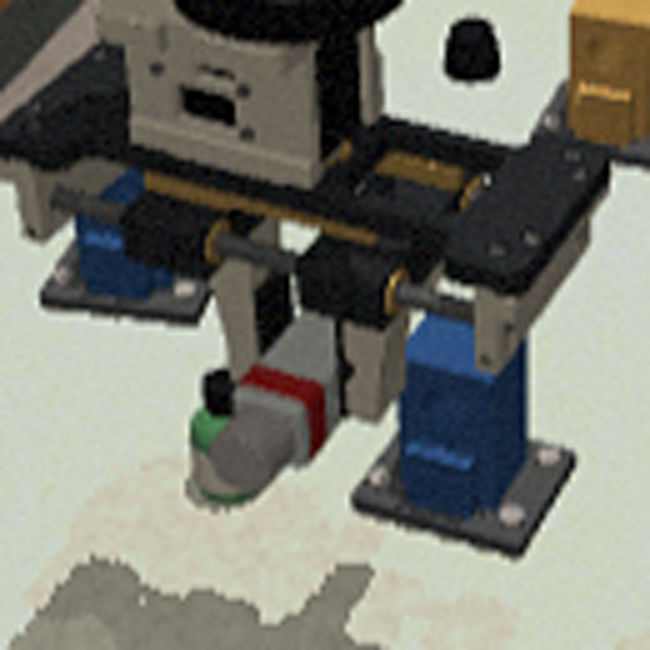

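```bash
python3 -m pendant '[[[-3.7,0,0,0,0,0,0],[-3.7,0,0,0,0,0,0],[-3.7,0,0,0,0,0,0],[-3.7,0,0,0,0,0,0],[-3.7,0,0,0,0,0,0],[-3.5,0,0,0,0,0,0],[0,2,0,0,0,0,0],[0,0,0,0,0,0,0],[0,0,0,0,0,0,0]]]'
python3 - <<'E'
from h import *
goto([.6306,.053,.0508+.0188],81.35)
o,R=st();print(o["tool_pos"])
E
```

```text
clock: 46.6
tool_pos: [0.6287, 0.05, 0.1142]
orientation: [-89.8, 0.1, 81.2]
force: [0.5, 0.4, -2.2]
opening: 0.028
clock 46.6 yaw 81.35 j6 -31.0 shift now-axes cm [ 0.34  6.34 -0.17] final-axes [ 0.33  6.34 -0.15] rot [-0.19 -0.11 -0.09] F [ 0.5  0.4 -2.2] op 0.028
[0.62865426 0.04996079 0.11420703]
```

```bash
python3 -m pendant '[[[0,2.5,0,0,0,0,0],[0,2,0,0,0,0,0],[0,1.6,0,0,0,0,0],[0,0,0,0,0,0,0],[0,0,0,0,0,0,0]]]'
python3 - <<'E'
from h import *
goto([.6306,.053,.0508+.0188],81.35)
o,R=st();T=o["tool_pos"];print(T); yb=np.array([np.cos(np.radians(81.35)),np.sin(np.radians(81.35)),0]); d=T-np.array([.6545,.2102,0]); print("along",d@yb,"lat(+x)",d[0]*yb[1]-d[1]*yb[0])
s=snapshot("side"); save(s,"s31.png",(170,140,130,130),5)
E
```

```text
clock: 47.02
tool_pos: [0.6298, 0.0515, 0.0544]
orientation: [-89.9, 0.1, 81.4]
force: [0.6, -0.1, -2.7]
opening: 0.0278
clock 47.02 yaw 81.35 j6 -31.0 shift now-axes cm [ 0.16  0.36 -0.05] final-axes [ 0.16  0.36 -0.05] rot [-0.09  0.04 -0.07] F [ 0.6 -0.1 -2.7] op 0.0278
[0.6298249  0.05150357 0.05441437]
along -0.16060242828308546 lat(+x) -0.0005267850928382112
```

View pics/s31.png

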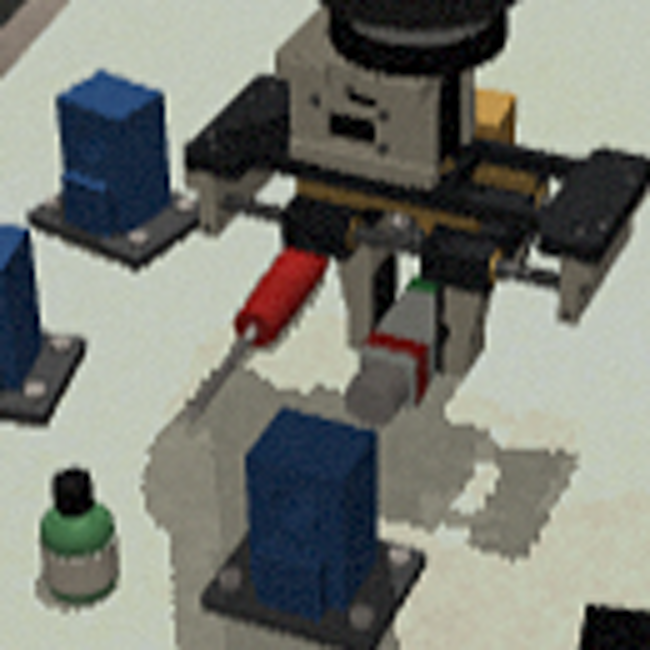

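```bash
python3 -m pendant '[[[0,0.33,-0.05,0,0,0,0],[0.8,0,0,0,0,0,0],[0.8,0,0,0,0,0,0],[0.8,0,0,0,0,0,0],[0.6,0,0,0,0,0,0],[0,0,0,0,0,0,0],[0,0,0,0,0,0,0]]]';python3 -m pendant '[[[0.15,0,0,0,0,0,0],[0,0,0,0,0,0,0]]]';python3 -m pendant '[[[0.15,0,0,0,0,0,0],[0,0,0,0,0,0,0]]]'
python3 - <<'E'
from h import *
o,R=st();T=o["tool_pos"];print(T); yb=np.array([np.cos(np.radians(81.35)),np.sin(np.radians(81.35)),0]); d=T-np.array([.6545,.2102,0]); print("along",d@yb,"lat(+x)",d[0]*yb[1]-d[1]*yb[0])
E
```

```text
clock: 47.65
tool_pos: [0.6351, 0.0809, 0.0516]
orientation: [-90.0, -0.0, 81.4]
force: [-0.7, -0.7, -3.6]
opening: 0.0278
clock: 47.82
tool_pos: [0.6352, 0.0817, 0.0515]
orientation: [-90.0, 0.0, 81.3]
force: [-0.5, 1.0, -2.6]
opening: 0.0278
clock: 47.98
tool_pos: [0.6355, 0.0832, 0.0515]
orientation: [-90.0, -0.0, 81.3]
force: [0.7, 0.1, -2.5]
opening: 0.0278
[0.63549336 0.08315188 0.05150331]
along -0.12846157527824345 lat(+x) 0.000317349453950351
```

```bash
python3 -m pendant '[[[0.15,0,0,0,0,0,0],[0,0,0,0,0,0,0]]]';python3 -m pendant '[[[0.15,0,0,0,0,0,0],[0,0,0,0,0,0,0]]]';python3 -m pendant '[[[0.1,0,0,0,0,0,0],[0,0,0,0,0,0,0]]]';python3 -m pendant '[[[0.1,0,0,0,0,0,0],[0,0,0,0,0,0,0]]]'
```

```text
clock: 48.15
tool_pos: [0.6358, 0.0847, 0.0515]
orientation: [-90.0, -0.0, 81.3]
force: [0.2, -0.5, -2.5]
opening: 0.0274
clock: 48.32
tool_pos: [0.636, 0.0863, 0.0515]
orientation: [-90.0, -0.0, 81.3]
force: [-0.0, -0.5, -2.0]
opening: 0.0278
clock: 48.48
tool_pos: [0.6361, 0.0873, 0.0515]
orientation: [-90.0, -0.0, 81.3]
force: [0.3, 0.5, -2.7]
opening: 0.0279
clock: 48.65
tool_pos: [0.6361, 0.0874, 0.0515]
orientation: [-90.0, 0.1, 81.3]
force: [-0.4, -3.8, -2.4]
opening: 0.028
```

```bash
python3 -m pendant '[[[0.1,0,0,0,0,0,0],[0,0,0,0,0,0,0],[0,0,0,0,0,0,0],[0,0,0,0,0,0,0],[0,0,0,0,0,0,0]]]';python3 -m pendant '[[[-0.3,0,0,0,0,0,0],[-1.5,0,0,0,0,0,0],[-1.5,0,0,0,0,0,0],[0,-3,0,0,0,0,0],[0,-3,0,0,0,0,0],[0,-2.5,0,0,0,0,0],[0,0,0,0,-7,0,0],[0,0,0,0,-7,0,0],[0,0,0,0,-7,0,0],[0,0,0,0,-4.7,0,0],[0,0,0,0,0,0,0]]]'
python3 - <<'E'
from h import *
goto([.444,-.280,.0072+.0188],107)
s=snapshot("side"); save(s,"s32.png")
E
```

```text
clock: 49.07
tool_pos: [0.636, 0.0875, 0.0515]
orientation: [-90.0, 0.1, 81.3]
force: [1.4, -8.0, -1.6]
opening: 0.0279
clock: 49.98
tool_pos: [0.631, 0.0557, 0.1366]
orientation: [-90.0, -0.0, 107.2]
force: [0.0, -0.2, -2.7]
opening: 0.0278
clock 49.98 yaw 107 j6 -5.5 shift now-axes cm [-26.55  12.93  27.79] final-axes [-26.63  12.94  27.7 ] rot [0.01 0.18 0.02] F [ 0.  -0.2 -2.7] op 0.0278
```

View pics/s32.png

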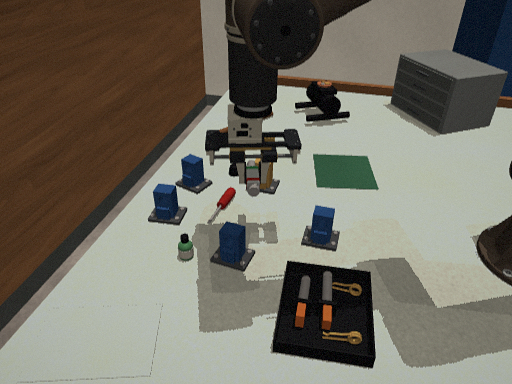

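```bash
python3 -m pendant '[[[-2.6,0,2.7,0,0,0,0],[-2.6,0,2.7,0,0,0,0],[-2.6,0,2.7,0,0,0,0],[-2.6,0,2.7,0,0,0,0],[-2.6,0,2.7,0,0,0,0],[-2.6,0,2.7,0,0,0,0],[-2.6,0,2.7,0,0,0,0],[-2.6,0,2.7,0,0,0,0],[-2.6,0,2.7,0,0,0,0],[-2.6,0,2.7,0,0,0,0],[0,0,0,0,0,0,0],[0,0,0,0,0,0,0]]]'
python3 - <<'E'
from h import *
goto([.444,-.280,.0072+.0188],107)
s=snapshot("side"); save(s,"s33.png",(290,70,120,130),5)
E
```

```text
clock: 51.03
tool_pos: [0.4477, -0.2729, 0.1365]
orientation: [-90.0, -0.0, 106.6]
force: [0.9, 0.6, -1.7]
opening: 0.0279
clock 51.03 yaw 107 j6 26.5 shift now-axes cm [-0.58 12.93  0.56] final-axes [-0.57 12.93  0.56] rot [ 0.01 -0.4   0.01] F [ 0.9  0.6 -1.7] op 0.0279
```

View pics/s33.png

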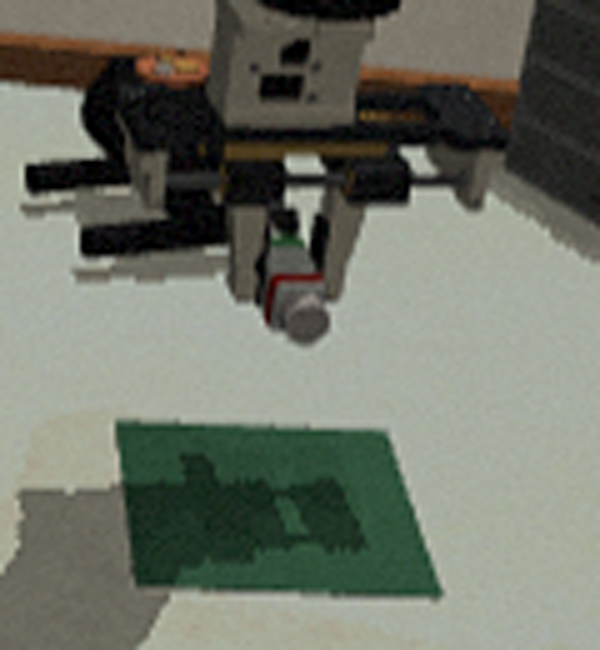

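```bash
python3 -m pendant '[[[-0.5,3,0.5,0,0,0,0],[0,3,0,0,0,0,0],[0,3,0,0,0,0,0],[0,2,0,0,0,0,0],[0,1,0,0,0,0,0],[0,0.6,0,0,0,0,0],[0,0,0,0,0,0,0],[0,0,0,0,0,0,0]]]'
```

```text
clock: 51.75
tool_pos: [0.4469, -0.2772, 0.0113]
orientation: [-90.0, 0.0, 107.0]
force: [0.8, -0.3, -1.7]
opening: 0.0279
```

```bash
python3 -m pendant '[[[0,0.2,0,0,0,0,0],[0,0.15,0,0,0,0,0],[0,0,0,0,0,0,0],[0,0,0,0,0,0,0]]]'
```

```text
clock: 52.08
tool_pos: [0.4462, -0.2774, 0.0076]
orientation: [-90.1, 0.0, 107.0]
force: [-0.6, -0.0, -2.8]
opening: 0.0279
```

```bash
python3 -m pendant '[[[0,0.1,0,0,0,0,0],[0,0,0,0,0,0,0],[0,0,0,0,0,0,0.4],[0,0,0,0,0,0,0.5],[0,0,0,0,0,0,0.6],[0,0,0,0,0,0,0.6],[0,0,0,0,0,0,0.6],[0,-2,0,0,0,0,0.6],[0,-3.5,0,0,0,0,0.6],[0,-3.5,0,0,0,0,0.6],[0,-3.5,0,0,0,0,0.6],[0,-3.5,0,0,0,0,0.6]]]';python3 -m pendant '[[[-3,0,0,0,0,0,0.6],[-3.5,0,0,0,0,0,0.6],[-3.5,0,0,0,0,0,0.6],[-3.5,0,0,0,0,0,0.6],[-3.5,0,0,0,0,0,0.6],[-3.5,0,0,0,0,0,0.6],[-3.5,0,0,0,0,0,0.6],[-3,0,0,0,0,0,0.6],[0,0,0,0,0,0,0.6],[0,0,0,0,0,0,0.6]]]'
python3 - <<'E'
from h import *
t=snapshot("top"); s=snapshot("side"); save(t,"t34.png"); save(s,"s34.png")
r,f,m=gauge_top(t); print(r,f)
R=Ro.from_euler('z',-.19).as_matrix(); print("in mat",R@[r[0]-.435,r[1]+.278,0])
print(ctrl.get_obs()["tool_pos"])
E
```

```text
clock: 53.08
tool_pos: [0.4455, -0.2772, 0.1677]
orientation: [-90.0, -0.0, 107.0]
force: [1.0, 0.3, -1.8]
opening: 0.0525
clock: 53.92
tool_pos: [0.5243, -0.5368, 0.164]
orientation: [-89.9, -0.1, 106.9]
force: [0.2, 0.1, -0.9]
opening: 0.0525
red->green dir deg -84.47394941143956 mid [ 0.43823717 -0.27529374  0.03      ] 50 52
[ 0.44270447 -0.27648486 -1.27084024] 74.75
in mat [7.85197112e-03 3.28121802e-05 0.00000000e+00]
[ 0.52446612 -0.53515704  0.16533491]
```

View pics/t34.png

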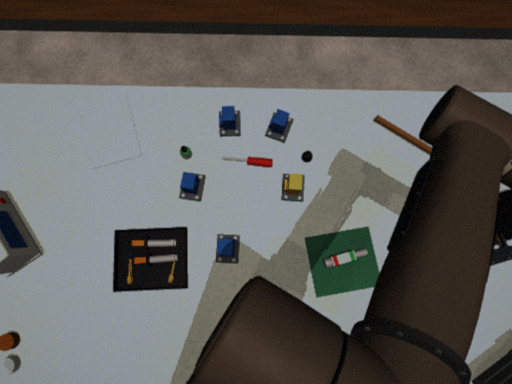

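View pics/s34.png

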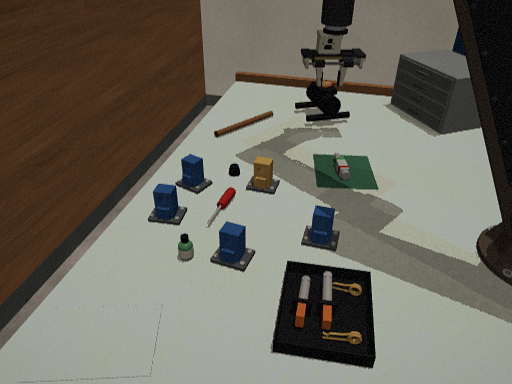

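```bash
python3 -m pendant '[[[0,-3,0,0,0,0,0.6],[0,-3,0,0,0,0,0.6],[3,0,0,0,0,0,0.6],[3,0,0,0,0,0,0.6],[3,0,0,0,0,0,0.6],[0,0,0,0,0,0,0.6],[0,0,0,0,0,0,0.6],[0,0,0,0,0,0,0.6]]]'
python3 - <<'E'
from h import *
s=snapshot("side"); save(s,"s35.png")
o=ctrl.get_obs(); print(o["tool_pos"],o["force"])
E
```

```text
clock: 54.68
tool_pos: [0.4989, -0.4487, 0.2272]
orientation: [-90.1, 0.1, 107.1]
force: [0.3, -0.6, -0.0]
opening: 0.0525
[ 0.49883932 -0.44919654  0.22667694] [-0.05707675  0.14981756 -0.02718874]
```

View pics/s35.png

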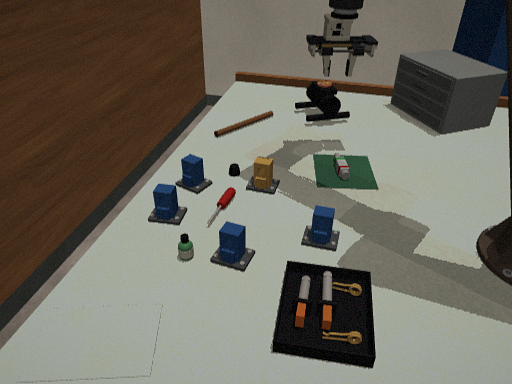

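The picture shows both pins and both clips in the tray (around pixel 325,310) and the gauge on the mat (343,167). The oil bottle (185,247), screwdriver (222,205) and loupe (234,169) are where they were at the start, and the arm is clear of everything. I'm handing the job in.

```bash
python3 -c "
from plant import ctrl
print(ctrl.close_job())"
```

```text
the job is handed in; nothing more can be done
None
```

I handed the job in at about 55 s, with every step done in order; no verdict was reported.

- **Clips and pins:** both blocks had a clip. I pulled both clips and then both pins, and all four lie in the black tray in the last pictures. The brass pin dragged at about 29 N for a moment on its way out, then came free.
- **Brass bore:** the go end went in freely until the handle met the block's face, and I held it there at about 10 N. The no-go end touched the right mouth within 0.2 mm of where I expected. I held it there at about 9 N and it did not enter.
- **Blue bore:** I used the blue block farthest to the left, which was also the only one with a pin. The go end seated at about 9.5 N. I pressed the no-go end on the right mouth at about 8 N and it did not enter.
- **Gauge:** it is back on the green mat, about 8 mm from the mat's centre. I saw no knock to the gauge and no loss of grip during the run.
- **Bystanders and arm:** the screwdriver, oil bottle and loupe look unmoved, and the arm finished clear with almost no force on it.

**Disagreement:** the two cameras differed by about 3 mm in x. I used the side camera's values for the blocks, which agreed with what the arm felt on contact, to about 1 mm.

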